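Hang the instrument bracket on the slotted upright and slide it to the red stop

ROBOT

A 6-joint arm with a two-finger parallel gripper is mounted at the origin on the work surface. World frame = base frame: x ahead of the robot, y to its left, z up, the work surface at z = 0. Lengths are in mm, angles in degrees, forces in N, time in s.
With the tool pointing down it reaches from about 350 to 850 mm from the base axis. Payload 8.1 kg.
Tool frame: the origin (TCP) lies at the very end of the fingers, on their centre line; the grasp point (between the pads) lies grip_depth behind it (grip_depth is the distance from the TCP to the grasp point, in mm); z points along the fingers, y is the direction in which the jaws open and shut (so a half turn about z gives the same grasp; the last joint's range is limited). The gripper opens to 85 mm and grips with 20 to 120 N. Pads are 22 mm wide; open, the fingers measure 114 mm over their backs; the gripper's body (76 mm by 85 mm) begins 54 mm behind the grasp point. The pads swing forward as they close: fully open they stand 13 mm farther back than shut.
Start: joints at [-73.419, 7.471, 85.268, -0, 87.261, -4.893], TCP at [219.672, -558.345, 203.892] pointing down, gripper open.
Joint ranges: [-169.43, 169.43], [-51.17, 129.36], [1.28, 143.12], [-76.62, 256.62], [0, 156.53], [-152.29, 152.29]. Speed limits (degrees/s): [136.94, 136.94, 159.86, 180, 180, 180].

INTERFACE

Orientations are given as [roll, pitch, yaw] about the fixed x, y, z axes, in that order (R = Rz(yaw) Ry(pitch) Rx(roll)).
In Python, from bench import * gives the robot as it stands.
- The arm moves only by the tool step_arm, never from a script. Its argument "plan" is a list of rows, each an object of numbers: "grip": the finger opening in cm, from 0 to 8.54; "tx", "ty", "tz": the shift along the tool's x, y, z in cm; "ax", "ay", "az": the turn, a rotation vector about the tool's x, y, z in degrees. In form: [{"grip": .., "tx": .., "ty": .., "tz": .., "ax": .., "ay": .., "az": ..}, ...]. A call has 1 to 8 rows; each row shifts and turns the commanded pose from where the row before left it, along the tool's axes as they then stand; what a row does not reach is not made up. A row lasts 1/12 s, in which the tool goes at most 41.7 mm and 7.16 degrees, less where a joint would pass 70% of its speed; a pose out of reach is approached as far as the arm can. A call with a gripper value outside its range is refused whole. The fingers move at their own pace and stop on an object; "newtons" is the grip in N (left out, the last holds). Time passes only in rows, so rows that do not move let the fingers close. It gives the time, the measured TCP pose, the force and the opening at its end, in the units of the state.
- sense(): the state, without advancing time (a new reading comes with each control period).
- snapshot(name): name is "side" or "top" or "wrist"; returns the picture (400x640x3 uint8, red, green, blue); there is no depth.
- camera_model(name): a dict with "intrinsics" (3x3 intrinsics, pixels), "dist_coeffs" ([k1, k2, p1, p2, k3] as OpenCV has them; the pictures are not rectified), "pose" (4x4, takes a point from camera to world coordinates); the wrist camera has in their place "T_tool_cam" (4x4, takes a point from camera to tool coordinates, whose origin is the TCP and whose axes are the flange's). Camera axes: x right, y down, z forward; pixel columns grow to the right and rows downward; lengths in mm; the calibration is good to about 2 mm. A picture is of the moment at which its call begins: read the wrist's pose just before it. camera_model takes no time and is no camera call.
- hand_in(): hands the job in, once; it reports no verdict.
The state is a dict: "time": time; "joint_pos": joint angles; "qd": joint speeds; "joint_efforts": joint torques, N m; "tool_pos": TCP position; "tcp_rot": TCP orientation; "ft_force": force on the tool from outside, world axes, zero at the start; "wrist_torque": the same for the moment, N m; "finger_gap": finger opening in mm.
Only numpy, scipy, OpenCV 4.12 (cv2) and the standard library are available. Lean on these libraries where they do the work, as an engineer would, in place of code of your own. Each camera call takes 0.05 s, during which the arm holds its last target.

TASK

Draw the blue instrument bracket out of its grey sleeve and lay it level on the green mat, letting go so you can take it again further back, by the middle of its bar. Press its two hook tabs into the upper two slots of the aluminium upright (between the green strips), push it down until the hooks are fully engaged, and let go. Then slide the carriage, with the bracket hanging on it, along the rail right up to the red stop, leaving the dish, protractor stand and ruler where they are.

Things in the scene. Friction and masses are not known exactly. Their poses are not given: they have to be found in the camera images.
- bracket_center (a point): Loose blue instrument bracket, 0.2 to 0.4 kg: bar 160 long x 24 wide x 30 high, black band at the tail. This point: centre of the bar, half-way up. x runs along the bar from tail to hooks, z up. Balance point about 17 forward (+x) of here. Starts lying level on the table, tail in the sleeve, hooks outward. At +80 to +86 in x is a back plate (see bracket_hook).
- bracket_hook (a point): Bracket's steel back plate: 6 thick, 24 wide, 80 high from the bar's underside. Two hook tabs stick out +x from it, one 40 above the other, each 10 wide: shank 10 high, 12 long, its last 5 mm with a lip turned down 10 below the shank (gap plate to lip 7). This point: on the plate's outer face at the lower shank's underside; 86 forward of and 7 above bracket_center, same axes.
- sleeve: Fixed grey tunnel without floor on the table, 120 long, 56 wide, 50 high; inside 44 wide, 44 high. Origin on the table under the bracket's starting centre (within 5 mm); x points out of the open mouth, which is 20 from the origin; closed end at -100. Only the front 60 of the bar, plate and tabs are exposed; draw the bracket out along +x by at least 105 before raising or turning it (14 headroom).
- mat: Fixed green mat, 160 (its x) x 200 (its y), 2 thick, flat on the table; origin at the centre of its underside. The bracket is laid here level, its centre over the mat (15 or more inside the edges).
- rail: Fixed aluminium rail on the table, 400 long along its y axis, 60 wide, 35 high; origin at the centre of its underside. Red stop block (70 x 16 x 65 high) near its +y end, black one near its -y end.
- carriage (a joint): Position of the grey carriage along the rail's +y, m: 0 at the black stop, 0.140 at the red stop (hard end stop). Starts at 0 to 0.050; about 3 N friction, stays where left, firm in every other direction. Carriage 140 (y) x 90 x 33, top 70 above the table; upright on its middle.
- seat (a point): Middle of the bottom edge of the middle slot, on the upright's front face, 180 above the table. x points into the upright, square to its front, y along the rail to the red stop, z up; moves with the carriage. When the bracket is home bracket_hook lies here (plate against the face, shanks on the slots' bottom edges), x axes alike; let go, its tail sags up to 2.5 degrees.
- slot_top (a point): Middle of the bottom edge of the top slot, 220 above the table, axes as seat. Front wall 5 thick, hollow 40 deep behind. Three slots in a column, each 16 wide, 26 high, bottom edges at 140, 180, 220; the upper two lie between green strips. Tabs enter centrally with shank undersides 13 above the bottom edges (3 to spare all round), then go down 13.
- upright_top (a point): Centre of the top of the aluminium upright's black cap, 310 above the table; axes as seat. The upright is 50 x 50, from 70 to 310 above the table, rigid on the carriage; push it or the carriage sideways.
- dish: Loose white dish, bystander, 100 across, 18 high; origin at the centre of its underside.
- protractor: Loose protractor stand, bystander: white graduated disc 110 across on a wooden foot 70 x 90, 175 high; origin at the centre of its underside.
- ruler: Loose steel ruler, bystander, 200 x 25 x 4; origin at the centre of its underside, x along it.

How it is judged (in metres and radians):
On the way, in this order (a step that is already met when the one before it is completed fails the run):
1. the bracket lies level on the green mat, let go and at rest (x of bracket_center in the frame of mat between -0.065 and 0.065 m and y of bracket_center in the frame of mat between -0.085 and 0.085 m and height (world z) of bracket_center below 0.022 m and angle between bracket_center's own z axis and vertical below 0.09 rad and contact force between bracket and the fingers below 0.2 N and linear speed of bracket below 0.02 m/s), for 0.2 s.
2. the bracket hangs by both hooks in the upper two slots, fully down, let go (x of bracket_hook in the frame of seat between -0.006 and 0.004 m and y of bracket_hook in the frame of seat between -0.006 and 0.006 m and z of bracket_hook in the frame of seat between -0.004 and 0.004 m and angle between bracket_center's own z axis and vertical below 0.09 rad and angle between the x axis of bracket_center and the x axis of seat, either way round below 0.12 rad and contact force between bracket and the fingers below 0.2 N and linear speed of bracket below 0.02 m/s), for 0.2 s.
3. the carriage, with the bracket hanging on it, is at the red stop (x of bracket_hook in the frame of seat between -0.006 and 0.004 m and y of bracket_hook in the frame of seat between -0.006 and 0.006 m and z of bracket_hook in the frame of seat between -0.004 and 0.004 m and angle between bracket_center's own z axis and vertical below 0.09 rad and angle between the x axis of bracket_center and the x axis of seat, either way round below 0.12 rad and value of joint carriage above 0.134 m), for 0.2 s.
At the end, for the whole second after the job is handed in: The bracket hangs level (within 0.09 rad) and square (within 0.12 rad) by both tabs in the upper two slots, bracket_hook within 4 mm in height, 6 mm sideways and -6 to +4 mm in depth of seat, let go and at rest, and the carriage is within 6 mm of the red stop (all of step 3 and contact force between bracket and the fingers below 0.2 N and linear speed of bracket below 0.02 m/s and velocity of joint carriage below 0.01 m/s); the robot touches nothing.
It fails at once if the dish is shifted by more than 25 mm (distance of dish from where it was at the start of the episode above 0.025 m).
It fails at once if the protractor is shifted by more than 25 mm (distance of protractor from where it was at the start of the episode above 0.025 m).
It fails at once if the ruler is shifted by more than 25 mm (distance of ruler from where it was at the start of the episode above 0.025 m).
It also fails if it takes over 72 s, if anything falls off the work surface, if the arm or the gripper's body presses on something with over 40 N, if the wrist force passes 120 N, or if a joint passes its speed limit or range.

## Working session

There is one attempt and no reset: what is moved stays moved. The work goes in short steps, Python scripts to look and compute and a tool call to move; the robot and the scene stay as the last step left them, time stands still between calls to the robot, and variables do not carry over. Pictures are saved under pics/ and viewed, and the job is handed in when it is done.

Besides the shell and the picture viewer there is one more tool, called after ">>>" as a command line: name --argument value ..., lists and objects as JSON in quotes. step_arm: Moves the arm, as the interface text tells. Its arguments: {"type":"object","properties":{"plan":{"type":"array","items":{"type":"object","properties":{"grip":{"type":"number"},"tx":{"type":"number"},"ty":{"type":"number"},"tz":{"type":"number"},"ax":{"type":"number"},"ay":{"type":"number"},"az":{"type":"number"}}}},"newtons":{"type":"number"}},"required":["plan"]}

```bash
mkdir -p pics; ls; python3 - <<'E'
from bench import *
import cv2
s=sense();print(s)
for n in("side","top","wrist"):
    im=snapshot(n);cv2.imwrite(f"pics/{n}0.png",im[:,:,::-1]);print(n,camera_model(n))
E
```

```text
pics
{'time': 0.0, 'joint_pos': array([-7.34193574e+01,  7.51560427e+00,  8.53296259e+01,  7.71031515e-04,
        8.72613618e+01, -4.89304804e+00]), 'qd': array([ 0.00068743,  0.05515601,  0.07649647,  0.02620359,  0.01778426,
       -0.08755276]), 'joint_efforts': array([ 1.77771162e-04, -5.69390130e+01, -5.00552917e+01,  3.70682301e-04,
        1.50820351e-02, -1.56540057e-05]), 'tool_pos': array([ 219.49792652, -557.76270165,  202.83598444]), 'tcp_rot': array([-1.79893862e+02, -9.85913693e-03,  2.14736440e+01]), 'ft_force': array([-0.25600286,  0.12624757, -0.6000198 ]), 'wrist_torque': array([ 0.03096823, -0.03034242, -0.02949748]), 'finger_gap': 85.60577386341664}
side {'intrinsics': array([[408.37588266,   0.        , 321.49161847],
       [  0.        , 408.37588266, 204.23633665],
       [  0.        ,   0.        ,   1.        ]]), 'dist_coeffs': array([-0.10055213,  0.        ,  0.        ,  0.        ,  0.        ]), 'pose': array([[-9.89695648e-01, -5.81789809e-02,  1.30834747e-01,
         4.30737834e+02],
       [-1.41468028e-01,  5.38460607e-01, -8.30690660e-01,
     
[... 721 characters left out ...]
[ 0.00000000e+00,  0.00000000e+00,  0.00000000e+00,
         1.00000000e+00]])}
wrist {'intrinsics': array([[296.85918656,   0.        , 320.06290916],
       [  0.        , 296.85918656, 197.84338002],
       [  0.        ,   0.        ,   1.        ]]), 'dist_coeffs': array([-0.03583664,  0.        ,  0.        ,  0.        ,  0.        ]), 'T_tool_cam': array([[-4.84242162e-04, -9.53781046e-01, -3.00502051e-01,
         7.56964139e+01],
       [ 9.99999881e-01, -4.80882081e-04, -8.51438125e-05,
        -6.09212532e-01],
       [-6.32974971e-05, -3.00502056e-01,  9.53781165e-01,
        -1.70073899e+02],
       [ 0.00000000e+00,  0.00000000e+00,  0.00000000e+00,
         1.00000000e+00]])}
```

```bash
python3 -c "
import bench;print([ (k,getattr(bench,k)) for k in dir(bench) if not k.startswith('__')])"
```

```text
[('PlanningError', <class 'bench.PlanningError'>), ('camera_model', <function make.<locals>.<lambda> at 0x7f9e35560720>), ('grip_depth', 18.700000000000003), ('hand_in', <function connect.<locals>.done at 0x7f9e354d77e0>), ('sense', <function make.<locals>.<lambda> at 0x7f9e35560680>), ('snapshot', <function make.<locals>.drawn_camera at 0x7f9e35560180>)]
```

View pics/top0.png

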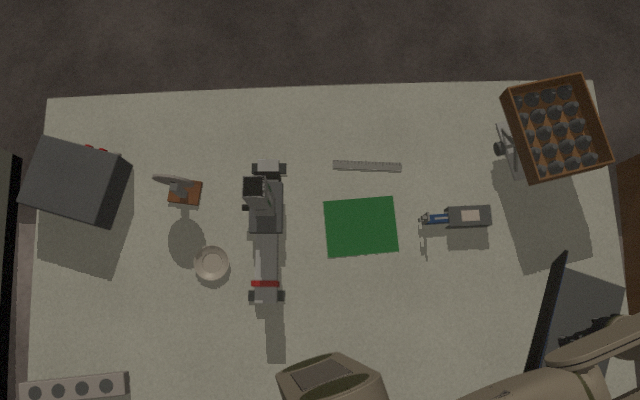

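View pics/side0.png

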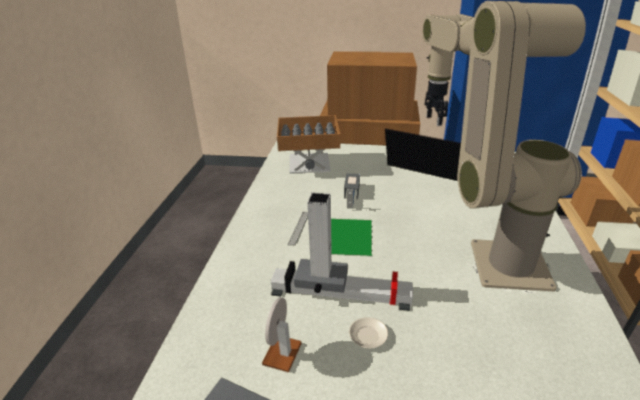

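View pics/wrist0.png

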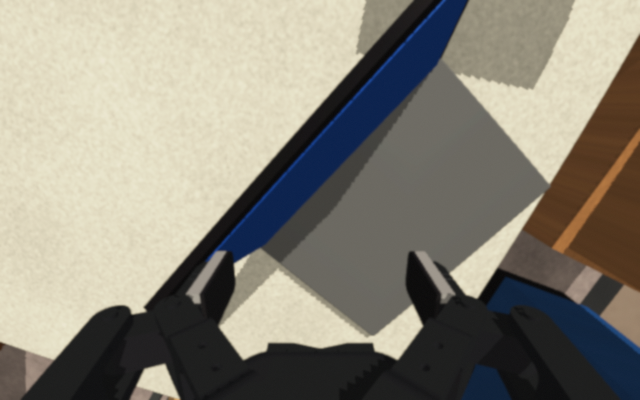

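```bash
cat > h.py <<'E'
from bench import *
import cv2,numpy as np
from scipy.spatial.transform import Rotation as R
def Ttool(s):
    T=np.eye(4);T[:3,:3]=R.from_euler('xyz',s['tcp_rot'],degrees=True).as_matrix();T[:3,3]=s['tool_pos'];return T
def cam(n,s=None):
    c=camera_model(n)
    P=c['pose'] if n!='wrist' else Ttool(s)@c['T_tool_cam']
    return c['intrinsics'],c['dist_coeffs'],P
def pix(n,uv,z,s=None):
    K,d,P=cam(n,s);p=cv2.undistortPoints(np.array(uv,float).reshape(-1,1,2),K,d).reshape(-1,2)
    r=np.c_[p,np.ones(len(p))]@P[:3,:3].T;o=P[:3,3]
    z=np.broadcast_to(z,(len(p),))
    return o+r*((z-o[2])/r[:,2])[:,None]
def proj(n,X,s=None):
    K,d,P=cam(n,s);Q=np.linalg.inv(P)
    return cv2.projectPoints(np.array(X,float).reshape(-1,3),cv2.Rodrigues(Q[:3,:3])[0],Q[:3,3],K,d)[0].reshape(-1,2)
def crop(im,name,x0,y0,w,h,f):
    c=cv2.resize(im[y0:y0+h,x0:x0+w,::-1],None,fx=f,fy=f,interpolation=cv2.INTER_CUBIC)
    for i in range(0,w,10): cv2.line(c,(int(i*f),0),(int(i*f),4),(0,0,255));
    for i in range(0,w,20): cv2.putText(c,str(x0+i),(int(i*f),14),0,.35,(0,0,255))
    for i in range(0,h,20): cv2.putText(c,str(y0+i),(0,int(i*f)+4),0,.35,(0,0,255))
    cv2.imwrite(name,c)
E
python3 - <<'E'
from h import *
im=cv2.imread('pics/top0.png')[:,:,::-1]
crop(im,'pics/t_a.png',410,190,90,60,8)
crop(im,'pics/t_b.png',230,150,180,150,4.4)
im=cv2.imread('pics/side0.png')[:,:,::-1]
crop(im,'pics/s_b.png',260,160,160,160,4.5)
E
```

```text
(no output)
```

View pics/t_a.png

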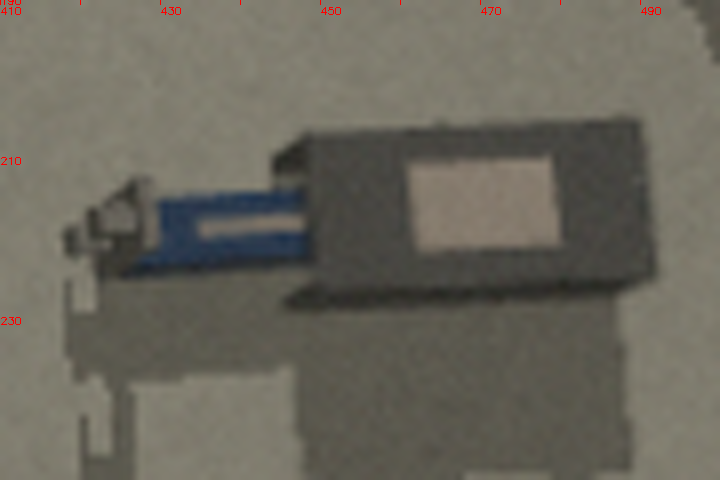

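View pics/t_b.png

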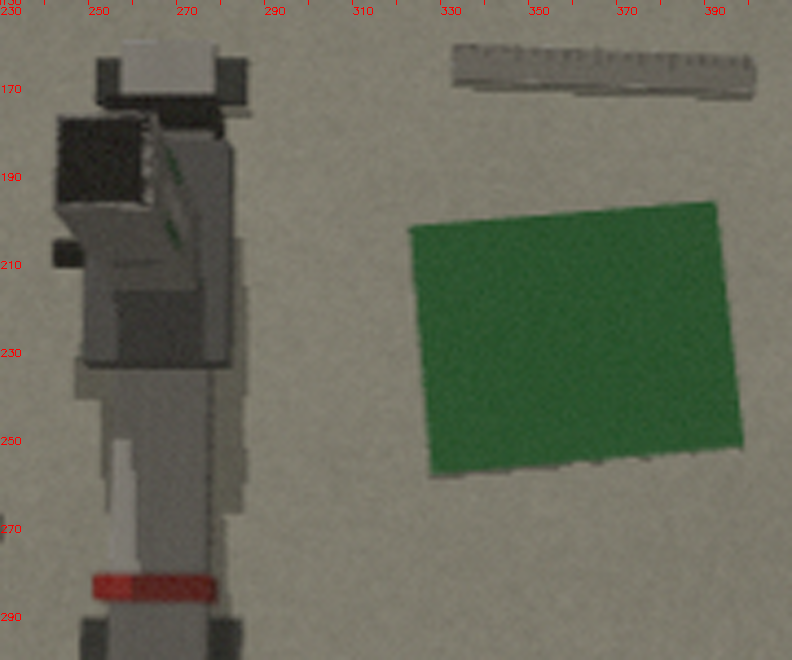

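View pics/s_b.png

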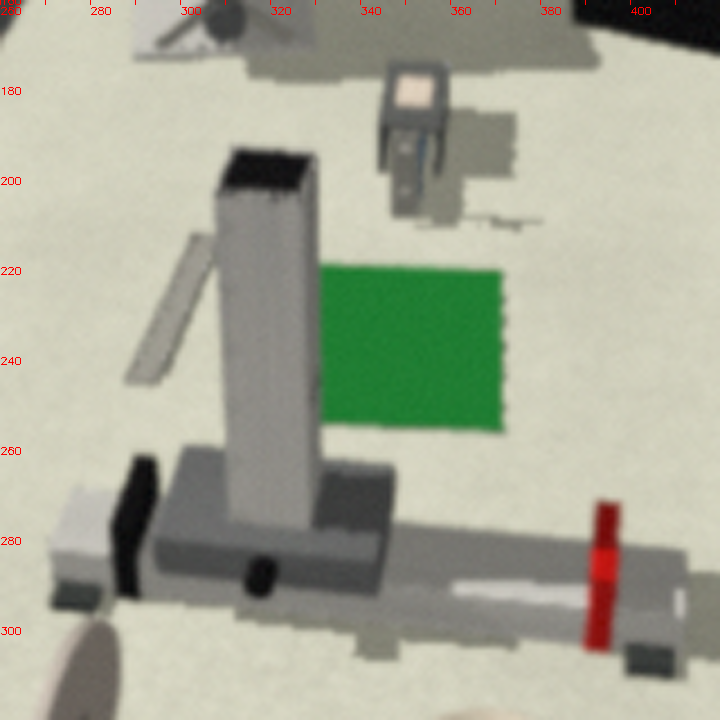

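```bash
python3 - <<'E'
from h import *
np.set_printoptions(precision=1,suppress=True)
def f(n,uv,z):
    p=pix(n,uv,z);print(n,z);print(p[:,:2], p.mean(0)[:2])
    for i in range(len(p)):
        d=p[(i+1)%len(p)]-p[i]; print(np.linalg.norm(d), np.degrees(np.arctan2(d[1],d[0])))
f('top',[(448.1,206.9),(489.75,205),(491.9,224.6),(448.9,226.2)],50)
f('top',[(323.2,201.8),(392.3,196.1),(398.9,251.6),(328,258)],2)
f('top',[(243,176.6),(265,176.2),(265.2,195.5),(243,196)],310)
f('top',[(251.1,280.5),(279.5,280.5)],65)
f('top',[(249.5,232.5),(282,233),(282.5,182.5)],70)
f('top',[(333,160),(401,163),(401,172),(333,169.5)],4)
f('side',[(318,201),(340,198)],50)
E
```

```text
top 50
[[ 554.2 -334.2]
 [ 555.1 -451.5]
 [ 500.3 -451.7]
 [ 500.8 -331.6]] [ 527.6 -392.3]
117.35853889110629 -89.58891201121138
54.77770966987227 -179.7827968664316
120.12377837322322 89.7742260908343
53.52318973258601 -2.7411350183822507
top 2
[[ 590.9    7.5]
 [ 600.1 -189.8]
 [ 441.6 -197.9]
 [ 431.6    0.3]] [516.1 -95. ]
197.54495785080024 -87.3364044053611
158.66293049828357 -177.09632117642013
198.4302964762374 92.88426367835528
159.42591755221602 2.584877824100629
top 310
[[593.2 187. ]
 [592.3 138.1]
 [548.6 138.3]
 [549.3 187.2]] [570.8 162.6]
48.8435675401082 -91.13220807804933
43.67514366204652 179.79459472080768
48.86859845567628 89.1704981103596
43.932907637765425 -0.24260246013135267
top 65
[[374.9 205.7]
 [372.3 131. ]] [373.6 168.3]
74.70305987392676 -91.93997183823238
74.70305987392676 88.06002816176763
top 70
[[501.4 207.7]
 [497.  121.2]
 [634.9 116.8]] [544.4 148.6]
86.71035754371695 -92.93999518912226
138.01342705939533 -1.8017749899399838
161.52693369374632 145.73821748937036
top 4
[[ 712.3  -25.4]
 [ 696.3 -221.4]
 [ 669.4 -219.5]
 [ 683.9  -24.2]] [ 690.5 -122.6]
196.62320494525267 -94.66914936365164
26.876584009810074 175.81561231711788
195.76308708242092 85.75493119941368
28.34564508661159 -2.459551868827015
side 50
[[ 637.8 -222.3]
 [ 560.6 -251.3]] [ 599.2 -236.8]
82.40703573473564 -159.4312361306224
82.40703573473564 20.568763869377587
```

```bash
cat >> h.py <<'E'
def Tp(p,rpy):
    T=np.eye(4);T[:3,:3]=R.from_euler('xyz',rpy,degrees=True).as_matrix();T[:3,3]=p;return T
def plan(wps,T=None,grip=None,vmax=38.,wmax=6.5):
    """wps: list of (pos,R 3x3,[vmax]) world; prints rounded rows"""
    import json
    T=Ttool(sense()) if T is None else T.copy()
    rows=[]
    for w in wps:
        v=w[2] if len(w)>2 else vmax
        p1=np.array(w[0],float);R1=w[1]
        rv=R.from_matrix(T[:3,:3].T@R1).as_rotvec(degrees=True)
        N=int(max(1,np.ceil(np.linalg.norm(p1-T[:3,3])/v),np.ceil(np.linalg.norm(rv)/wmax)))
        for i in range(N):
            k=N-i
            d=T[:3,:3].T@(p1-T[:3,3])/k/10; r=R.from_matrix(T[:3,:3].T@R1).as_rotvec(degrees=True)/k
            d=np.round(d,2);r=np.round(r,1)+0.
            row={k_:float(x) for k_,x in zip(('tx','ty','tz','ax','ay','az'),list(d)+list(r)) if abs(x)>1e-6}
            T[:3,3]+=T[:3,:3]@d*10; T[:3,:3]=T[:3,:3]@R.from_rotvec(r,degrees=True).as_matrix()
            rows.append(row)
    for i in range(0,len(rows),8): print(json.dumps(rows[i:i+8]))
    return T
def tiltR(yaw,tilt):
    """tool down, tool x along yaw; tilt>0 leans gripper body back (away from +tool x), fingers point toward +x"""
    z=np.array([0,0,-1.]);x=np.array([np.cos(np.radians(yaw)),np.sin(np.radians(yaw)),0])
    t=np.radians(tilt)
    zt=np.cos(t)*z+np.sin(t)*x; xt=np.cos(t)*x-np.sin(t)*z
    return np.c_[xt,np.cross(zt,xt),zt]
E
python3 - <<'E'
from h import *
plan([([330,-520,330],tiltR(45,0)),([525,-310,300],tiltR(90,20))])
E
```

```text
[{"tx": 2.33, "ty": 0.1, "tz": -2.54, "az": -4.7}, {"tx": 2.32, "ty": 0.29, "tz": -2.54, "az": -4.7}, {"tx": 2.29, "ty": 0.48, "tz": -2.54, "az": -4.7}, {"tx": 2.24, "ty": 0.67, "tz": -2.54, "az": -4.7}, {"tx": 2.17, "ty": 0.84, "tz": -2.53, "ax": -0.1, "az": -4.7}, {"tx": 3.58, "ty": -0.13, "tz": 0.38, "ax": 1.0, "ay": 2.4, "az": -5.6}, {"tx": 3.56, "ty": 0.22, "tz": 0.53, "ax": 1.0, "ay": 2.4, "az": -5.6}, {"tx": 3.49, "ty": 0.58, "tz": 0.67, "ax": 1.0, "ay": 2.4, "az": -5.6}]
[{"tx": 3.39, "ty": 0.93, "tz": 0.8, "ax": 1.0, "ay": 2.3, "az": -5.5}, {"tx": 3.25, "ty": 1.26, "tz": 0.91, "ax": 1.0, "ay": 2.4, "az": -5.6}, {"tx": 3.07, "ty": 1.59, "tz": 1.02, "ax": 1.0, "ay": 2.3, "az": -5.6}, {"tx": 2.85, "ty": 1.89, "tz": 1.1, "ax": 1.0, "ay": 2.4, "az": -5.5}, {"tx": 2.62, "ty": 2.17, "tz": 1.18, "ax": 0.9, "ay": 2.3, "az": -5.6}]
```

>>> step_arm --plan '[{"tz": -4},{"tz": -4},{"tz": -4},{"tz": -3},{"tx": 2.3,"az": -4.7},{"tx": 2.3,"ty": 0.3,"az": -4.7},{"tx": 2.3,"ty": 0.5,"az": -4.7},{"tx": 2.2,"ty": 0.7,"az": -4.7}]'

```text
invalid input
```

```bash
python3 - <<'E'
from h import *
s=sense();print(s['tool_pos'],s['tcp_rot'])
plan([([525,-310,280],tiltR(90,20))])
E
```

```text
[ 219.55174838 -557.87697382  203.07913696] [-1.79916295e+02 -6.70441529e-03  2.14747977e+01]
[{"tx": 3.41, "ty": -1.08, "tz": -0.7, "ax": 1.1, "ay": 1.6, "az": -6.2}, {"tx": 3.52, "ty": -0.72, "tz": -0.58, "ax": 1.1, "ay": 1.6, "az": -6.2}, {"tx": 3.6, "ty": -0.34, "tz": -0.47, "ax": 1.1, "ay": 1.6, "az": -6.2}, {"tx": 3.62, "ty": 0.04, "tz": -0.37, "ax": 1.1, "ay": 1.6, "az": -6.2}, {"tx": 3.61, "ty": 0.43, "tz": -0.27, "ax": 1.1, "ay": 1.6, "az": -6.1}, {"tx": 3.55, "ty": 0.8, "tz": -0.19, "ax": 1.1, "ay": 1.6, "az": -6.2}, {"tx": 3.45, "ty": 1.18, "tz": -0.11, "ax": 1.1, "ay": 1.6, "az": -6.1}, {"tx": 3.3, "ty": 1.54, "tz": -0.04, "ax": 1.1, "ay": 1.6, "az": -6.2}]
[{"tx": 3.12, "ty": 1.88, "tz": 0.02, "ax": 1.0, "ay": 1.5, "az": -6.1}, {"tx": 2.9, "ty": 2.21, "tz": 0.07, "ax": 1.1, "ay": 1.6, "az": -6.2}, {"tx": 2.64, "ty": 2.51, "tz": 0.09, "ax": 1.0, "ay": 1.5, "az": -6.1}]
```

>>> step_arm --plan '[{"grip": 8.5,"tx": 0,"ty": 0,"tz": -4,"ax": 0,"ay": 0,"az": 0},{"grip": 8.5,"tx": 0,"ty": 0,"tz": -4,"ax": 0,"ay": 0,"az": 0},{"grip": 8.5,"tx": 0,"ty": 0,"tz": -4,"ax": 0,"ay": 0,"az": 0}]'

```text
time: 0.4
tool_pos: [219.4, -557.4, 323.9]
tcp_rot: [-179.8, -0.0, 21.5]
ft_force: [-0.3, -0.7, 0.3]
finger_gap: 84.7
```

```bash
sed -i 's/row={k_.*/row={"grip":grip if grip is not None else 8.5,**{k_:float(x) for k_,x in zip(("tx","ty","tz","ax","ay","az"),list(d)+list(r))}}/; s/for i in range(0,len(rows),8): print(json.dumps(rows\[i:i+8\]))/for i in range(0,len(rows),8): print(json.dumps(rows[i:i+8]).replace(" ","").replace(".0,",",").replace(".0}","}"))/' h.py; python3 - <<'E'
from h import *
s=sense();print(s['time'],s['tool_pos'],s['tcp_rot'])
plan([([525,-310,290],tiltR(90,20))])
E
```

```text
0.4 [ 219.35644888 -557.38002786  323.90893665] [-1.79818055e+02 -1.64901300e-02  2.14707374e+01]
[{"grip":8.5,"tx":3.41,"ty":-1.07,"tz":0.31,"ax":1.1,"ay":1.6,"az":-6.2},{"grip":8.5,"tx":3.49,"ty":-0.69,"tz":0.43,"ax":1.1,"ay":1.6,"az":-6.2},{"grip":8.5,"tx":3.54,"ty":-0.3,"tz":0.53,"ax":1.1,"ay":1.6,"az":-6.2},{"grip":8.5,"tx":3.53,"ty":0.09,"tz":0.64,"ax":1.1,"ay":1.6,"az":-6.2},{"grip":8.5,"tx":3.48,"ty":0.48,"tz":0.73,"ax":1.1,"ay":1.6,"az":-6.1},{"grip":8.5,"tx":3.39,"ty":0.86,"tz":0.81,"ax":1.1,"ay":1.6,"az":-6.2},{"grip":8.5,"tx":3.25,"ty":1.24,"tz":0.88,"ax":1.1,"ay":1.6,"az":-6.1},{"grip":8.5,"tx":3.07,"ty":1.59,"tz":0.94,"ax":1,"ay":1.5,"az":-6.2}]
[{"grip":8.5,"tx":2.86,"ty":1.93,"tz":0.99,"ax":1.1,"ay":1.6,"az":-6.1},{"grip":8.5,"tx":2.61,"ty":2.24,"tz":1.03,"ax":1,"ay":1.5,"az":-6.2},{"grip":8.5,"tx":2.32,"ty":2.53,"tz":1.05,"ax":1.1,"ay":1.6,"az":-6.1}]
```

>>> step_arm --plan '[{"grip": 8.5,"tx": 3.4,"ty": -1.1,"tz": 0.3,"ax": 1.1,"ay": 1.6,"az": -6.2},{"grip": 8.5,"tx": 3.5,"ty": -0.7,"tz": 0.4,"ax": 1.1,"ay": 1.6,"az": -6.2},{"grip": 8.5,"tx": 3.5,"ty": -0.3,"tz": 0.5,"ax": 1.1,"ay": 1.6,"az": -6.2},{"grip": 8.5,"tx": 3.5,"ty": 0.1,"tz": 0.6,"ax": 1.1,"ay": 1.6,"az": -6.2},{"grip": 8.5,"tx": 3.5,"ty": 0.5,"tz": 0.7,"ax": 1.1,"ay": 1.6,"az": -6.1},{"grip": 8.5,"tx": 3.4,"ty": 0.9,"tz": 0.8,"ax": 1.1,"ay": 1.6,"az": -6.2},{"grip": 8.5,"tx": 3.2,"ty": 1.2,"tz": 0.9,"ax": 1.1,"ay": 1.6,"az": -6.1},{"grip": 8.5,"tx": 3.1,"ty": 1.6,"tz": 0.9,"ax": 1,"ay": 1.5,"az": -6.2}]'

```text
time: 1.07
tool_pos: [442.4, -377.8, 300.0]
tcp_rot: [-177.5, -14.8, 71.1]
ft_force: [-0.7, -0.6, -0.2]
finger_gap: 85.0
```

>>> step_arm --plan '[{"grip": 8.5,"tx": 2.9,"ty": 1.9,"tz": 1,"ax": 1.1,"ay": 1.6,"az": -6.1},{"grip": 8.5,"tx": 2.6,"ty": 2.2,"tz": 1,"ax": 1,"ay": 1.5,"az": -6.2},{"grip": 8.5,"tx": 2.3,"ty": 2.5,"tz": 1,"ax": 1.1,"ay": 1.6,"az": -6.1},{"grip": 8.5,"tx": 0,"ty": 0,"tz": 0,"ax": 0,"ay": 0,"az": 0},{"grip": 8.5,"tx": 0,"ty": 0,"tz": 0,"ax": 0,"ay": 0,"az": 0}]'

```text
time: 1.48
tool_pos: [525.0, -309.7, 290.1]
tcp_rot: [-179.9, -20.0, 90.1]
ft_force: [-0.1, -0.7, 0.1]
finger_gap: 84.9
```

```bash
python3 - <<'E'
from h import *
s=sense();print(s['time'],s['tool_pos'],s['tcp_rot'])
im=snapshot('wrist');cv2.imwrite('pics/w1.png',im[:,:,::-1])
np.save('s1.npy',s,allow_pickle=True)
E
```

```text
1.4833 [ 525.01189407 -309.66262428  290.05155637] [-179.89836149  -19.99484081   90.13707614]
```

View pics/w1.png

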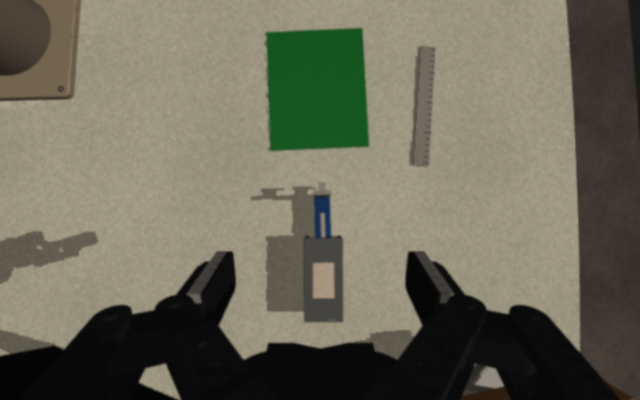

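```bash
python3 - <<'E'
from h import *
im=cv2.imread('pics/w1.png')[:,:,::-1]
crop(im,'pics/w1a.png',290,170,70,70,8)
E
```

```text
(no output)
```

View pics/w1a.png

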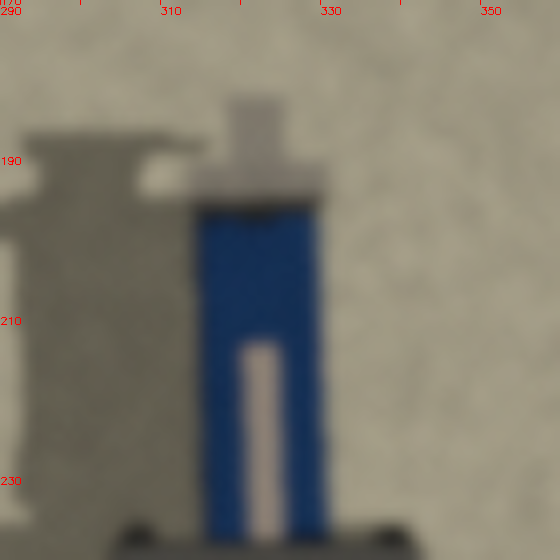

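```bash
python3 - <<'E'
from h import *
np.set_printoptions(precision=1,suppress=True)
s=np.load('s1.npy',allow_pickle=True).item()
p=pix('wrist',[(314.5,196),(329.75,196),(315.9,237),(331,237)],30,s);print(p)
a=(p[0]+p[1])/2;b=(p[2]+p[3])/2;print(a,b,np.degrees(np.arctan2(*(a-b)[[1,0]])))
print(pix('wrist',[(314,190.3),(330.5,190.3)],80,s)); print(pix('wrist',[(322,182)],77,s))
# sleeve mouth & mat
print(pix('wrist',[(304,237),(342.5,237),(304,321),(342,321)],50,s))
m=pix('wrist',[(266,32),(362,28),(368.5,146),(270,150.5)],2,s);print(m,m.mean(0))
E
```

```text
[[ 514.7 -273.1   30. ]
 [ 537.6 -273.    30. ]
 [ 517.  -334.5   30. ]
 [ 539.6 -334.4   30. ]]
[ 526.2 -273.1   30. ] [ 528.3 -334.5   30. ] 91.97720525715614
[[ 515.1 -268.    80. ]
 [ 537.1 -267.9   80. ]]
[[ 525.8 -256.5   77. ]]
[[ 500.3 -332.8   50. ]
 [ 555.3 -332.7   50. ]
 [ 500.8 -451.8   50. ]
 [ 554.7 -451.6   50. ]]
[[ 432.5    1.     2. ]
 [ 592.     8.     2. ]
 [ 601.  -190.7    2. ]
 [ 442.  -198.3    2. ]] [516.9 -95.    2. ]
```

```bash
python3 - <<'E'
from h import *
Rm=tiltR(92,20);G=np.array([527.3,-304,24]);t=G+Rm[:,2]*18.7;print(t)
plan([(t+[0,0,60],Rm),(t,Rm,12)])
E
```

```text
[ 527.07679061 -297.60811945    6.42774799]
[{"grip":8.5,"tx":-1.07,"ty":0.05,"tz":3.59,"ax":0.1,"ay":0,"az":-0.3},{"grip":8.5,"tx":-1.07,"ty":0.05,"tz":3.59,"ax":0.1,"ay":0,"az":-0.3},{"grip":8.5,"tx":-1.07,"ty":0.05,"tz":3.59,"ax":0.1,"ay":0,"az":-0.3},{"grip":8.5,"tx":-1.07,"ty":0.06,"tz":3.59,"ax":0.1,"ay":0,"az":-0.3},{"grip":8.5,"tx":-1.06,"ty":0.06,"tz":3.6,"ax":0.1,"ay":0,"az":-0.3},{"grip":8.5,"tx":-1.07,"ty":0.05,"tz":3.59,"ax":0.1,"ay":0.1,"az":-0.4},{"grip":8.5,"tx":-0.34,"ty":0,"tz":0.94,"ax":0,"ay":0,"az":0},{"grip":8.5,"tx":-0.34,"ty":0,"tz":0.94,"ax":0,"ay":0,"az":0}]
[{"grip":8.5,"tx":-0.34,"ty":0,"tz":0.94,"ax":0,"ay":0,"az":0},{"grip":8.5,"tx":-0.34,"ty":0,"tz":0.94,"ax":0,"ay":0,"az":0},{"grip":8.5,"tx":-0.34,"ty":0,"tz":0.94,"ax":0,"ay":0,"az":0},{"grip":8.5,"tx":-0.35,"ty":0,"tz":0.94,"ax":0,"ay":0,"az":0}]
```

>>> step_arm --plan '[{"grip": 8.5,"tx": -1.07,"ty": 0.05,"tz": 3.6,"ax": 0.1,"ay": 0,"az": -0.3},{"grip": 8.5,"tx": -1.07,"ty": 0.05,"tz": 3.6,"ax": 0.1,"ay": 0,"az": -0.3},{"grip": 8.5,"tx": -1.07,"ty": 0.05,"tz": 3.6,"ax": 0.1,"ay": 0,"az": -0.3},{"grip": 8.5,"tx": -1.07,"ty": 0.05,"tz": 3.6,"ax": 0.1,"ay": 0,"az": -0.3},{"grip": 8.5,"tx": -1.07,"ty": 0.05,"tz": 3.6,"ax": 0.1,"ay": 0,"az": -0.3},{"grip": 8.5,"tx": -1.07,"ty": 0.05,"tz": 3.6,"ax": 0.1,"ay": 0,"az": -0.4},{"grip": 8.5,"tx": 0,"ty": 0,"tz": 0,"ax": 0,"ay": 0,"az": 0}]'

```text
time: 2.12
tool_pos: [521.7, -295.3, 58.7]
tcp_rot: [-179.5, -20.3, 91.7]
ft_force: [-1.5, 1.7, -2.2]
finger_gap: 85.5
```

```bash
python3 - <<'E'
from h import *
s=sense();print(s['time'],s['tool_pos'],s['tcp_rot'])
im=snapshot('wrist');cv2.imwrite('pics/w2.png',im[:,:,::-1])
Rm=tiltR(92,20);G=np.array([527.3,-304,24]);t=G+Rm[:,2]*18.7;print(t)
plan([(t,Rm,12)])
E
```

```text
2.1167 [ 521.68465844 -295.29141231   58.6879844 ] [-179.5068867   -20.34181767   91.70542058]
[ 527.07679061 -297.60811945    6.42774799]
[{"grip":8.5,"tx":-0.41,"ty":0.08,"tz":1.05,"ax":0,"ay":0,"az":0},{"grip":8.5,"tx":-0.41,"ty":0.08,"tz":1.05,"ax":-0.1,"ay":-0.1,"az":-0.1},{"grip":8.5,"tx":-0.41,"ty":0.08,"tz":1.05,"ax":0,"ay":0,"az":0},{"grip":8.5,"tx":-0.42,"ty":0.08,"tz":1.05,"ax":-0.1,"ay":-0.1,"az":-0.1},{"grip":8.5,"tx":-0.41,"ty":0.07,"tz":1.06,"ax":0,"ay":0,"az":0}]
```

View pics/w2.png

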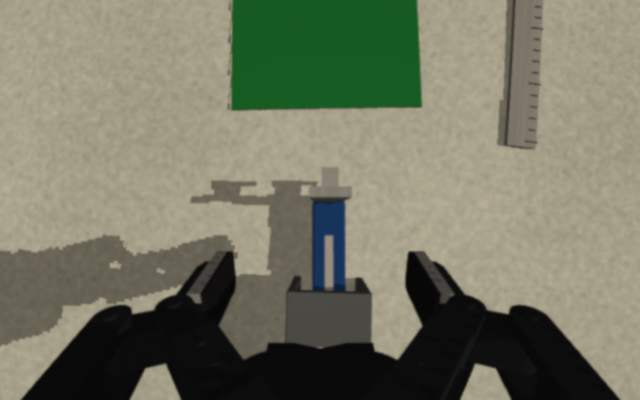

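>>> step_arm --plan '[{"grip": 8.5,"tx": 0,"ty": 0,"tz": 0,"ax": 0,"ay": 0,"az": 0},{"grip": 8.5,"tx": 0,"ty": 0,"tz": 0,"ax": 0,"ay": 0,"az": 0}]'

```text
time: 2.33
tool_pos: [528.4, -300.4, 70.6]
tcp_rot: [179.7, -19.7, 92.0]
ft_force: [0.0, -0.1, 0.5]
finger_gap: 84.7
```

```bash
python3 - <<'E'
from h import *
s=sense();print(s['time'],s['tool_pos'],s['tcp_rot'],s['ft_force'])
im=snapshot('wrist');cv2.imwrite('pics/w3.png',im[:,:,::-1])
np.save('s3.npy',s,allow_pickle=True)
crop(im,'pics/w3a.png',280,155,100,75,7)
Rm=tiltR(92,20);G=np.array([527.3,-304,24]);t=G+Rm[:,2]*18.7;print(t)
plan([(t,Rm,12)])
E
```

```text
2.3333 [ 528.38219218 -300.41904715   70.62059456] [179.66383978 -19.66248876  92.01561456] [ 0.00504569 -0.08115166  0.53608564]
[ 527.07679061 -297.60811945    6.42774799]
[{"grip":8.5,"tx":-0.31,"ty":-0.03,"tz":1.03,"ax":0.1,"ay":0.1,"az":0},{"grip":8.5,"tx":-0.32,"ty":-0.03,"tz":1.03,"ax":0.1,"ay":0.1,"az":0},{"grip":8.5,"tx":-0.32,"ty":-0.03,"tz":1.02,"ax":0,"ay":0,"az":0},{"grip":8.5,"tx":-0.32,"ty":-0.03,"tz":1.03,"ax":0.1,"ay":0.1,"az":0},{"grip":8.5,"tx":-0.32,"ty":-0.02,"tz":1.02,"ax":0,"ay":0,"az":0},{"grip":8.5,"tx":-0.32,"ty":-0.03,"tz":1.03,"ax":0.1,"ay":0.1,"az":0}]
```

View pics/w3a.png

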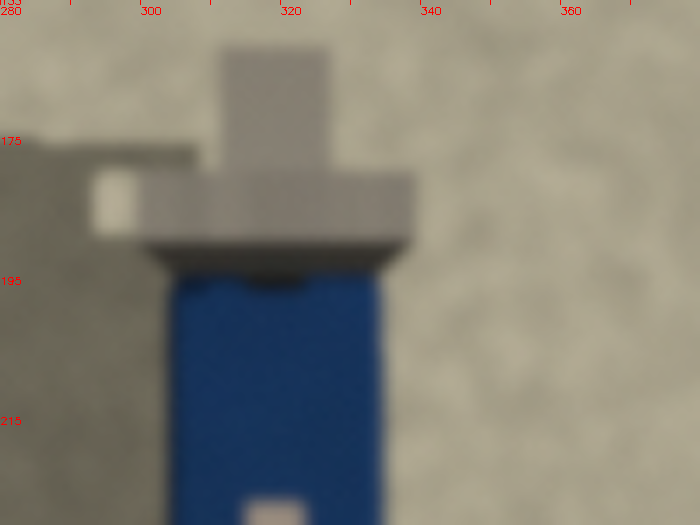

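>>> step_arm --plan '[{"grip": 8.5,"tx": 0,"ty": 0,"tz": 0,"ax": 0,"ay": 0,"az": 0},{"grip": 8.5,"tx": 0,"ty": 0,"tz": 0,"ax": 0,"ay": 0,"az": 0},{"grip": 8.5,"tx": 0,"ty": 0,"tz": 0,"ax": 0,"ay": 0,"az": 0},{"grip": 8.5,"tx": 0,"ty": 0,"tz": 0,"ax": 0,"ay": 0,"az": 0}]'

```text
time: 2.72
tool_pos: [527.3, -298.6, 67.6]
tcp_rot: [179.8, -19.8, 92.0]
ft_force: [0.2, -0.5, -0.0]
finger_gap: 84.8
```

```bash
cat >> h.py <<'E'
E
python3 - <<'E'
s=open('h.py').read()
s=s.replace("            k=N-i\n","            k=1./fr(i,N)\n").replace("def plan(","def fr(i,N):\n    # trapezoid with soft start/stop: share of the remaining way taken in row i\n    w=np.minimum(np.minimum(np.arange(1,N+1)/3.,np.arange(N,0,-1)/4.),1.)\n    return w[i]/w[i:].sum()\ndef plan(")
s=s.replace("/v),np.ceil(np.linalg.norm(rv)/wmax)))","/v),np.ceil(np.linalg.norm(rv)/wmax)))\n        N=N+2 if N>1 else 1")
open('h.py','w').write(s)
E
python3 - <<'E'
from h import *
np.set_printoptions(precision=1,suppress=True)
s=sense();print(s['time'],s['tool_pos'],s['tcp_rot'],s['ft_force'])
im=snapshot('wrist');cv2.imwrite('pics/w4.png',im[:,:,::-1])
s['qd'];np.save('s4.npy',s,allow_pickle=True)
crop(im,'pics/w4a.png',280,155,100,75,7)
Rm=tiltR(92,20);G=np.array([527.3,-304,24]);t=G+Rm[:,2]*18.7;print(t)
plan([(t,Rm,12)])
E
```

```text
2.7167 [ 527.3 -298.6   67.6] [179.8 -19.8  92. ] [ 0.2 -0.5 -0. ]
[ 527.1 -297.6    6.4]
[{"grip":8.5,"tx":-0.12,"ty":-0,"tz":0.35,"ax":0,"ay":0,"az":0},{"grip":8.5,"tx":-0.24,"ty":-0,"tz":0.7,"ax":0,"ay":0,"az":0},{"grip":8.5,"tx":-0.36,"ty":-0,"tz":1.05,"ax":0,"ay":0,"az":0},{"grip":8.5,"tx":-0.36,"ty":-0.01,"tz":1.04,"ax":0,"ay":0,"az":0},{"grip":8.5,"tx":-0.37,"ty":-0,"tz":1.05,"ax":0,"ay":0.1,"az":0},{"grip":8.5,"tx":-0.27,"ty":-0,"tz":0.78,"ax":0.1,"ay":0,"az":0},{"grip":8.5,"tx":-0.18,"ty":-0,"tz":0.52,"ax":0,"ay":0,"az":0},{"grip":8.5,"tx":-0.1,"ty":-0.01,"tz":0.26,"ax":0,"ay":0.1,"az":0}]
```

View pics/w4a.png

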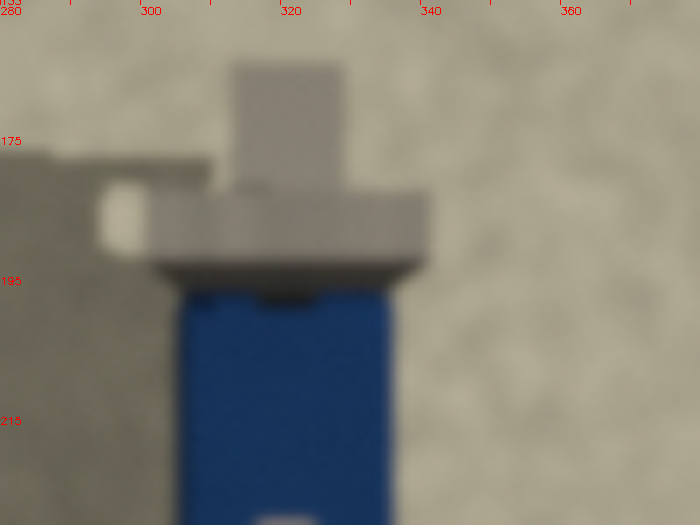

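```bash
python3 - <<'E'
from h import *
np.set_printoptions(precision=1,suppress=True)
s=np.load('s4.npy',allow_pickle=True).item()
print(pix('wrist',[(305.6,200),(335.7,200),(306,228),(336.5,228)],30,s));print(pix('wrist',[(301,182),(340.8,182),(301,191.8)],80,s))
E
```

```text
[[ 514.5 -276.7   30. ]
 [ 537.2 -275.9   30. ]
 [ 515.6 -297.7   30. ]
 [ 538.5 -296.9   30. ]]
[[ 513.8 -267.8   80. ]
 [ 537.2 -267.    80. ]
 [ 514.  -273.6   80. ]]
```

>>> step_arm --plan '[{"grip": 8.5,"tx": -0.1,"ty": 0,"tz": 0.35,"ax": 0,"ay": 0,"az": 0},{"grip": 8.5,"tx": -0.25,"ty": 0,"tz": 0.7,"ax": 0,"ay": 0,"az": 0},{"grip": 8.5,"tx": -0.36,"ty": 0,"tz": 1.05,"ax": 0,"ay": 0,"az": 0},{"grip": 8.5,"tx": -0.36,"ty": 0,"tz": 1.05,"ax": 0,"ay": 0,"az": 0},{"grip": 8.5,"tx": -0.36,"ty": 0,"tz": 1.0,"ax": 0,"ay": 0,"az": 0},{"grip": 8.5,"tx": -0.27,"ty": 0,"tz": 0.75,"ax": 0,"ay": 0,"az": 0},{"grip": 8.5,"tx": -0.18,"ty": 0,"tz": 0.4,"ax": 0,"ay": 0,"az": 0},{"grip": 8.5,"tx": -0.1,"ty": 0,"tz": 0.2,"ax": 0,"ay": 0,"az": 0}]'

```text
time: 3.43
tool_pos: [526.4, -297.6, 6.9]
tcp_rot: [180.0, -20.0, 92.0]
ft_force: [0.0, 0.1, 0.6]
finger_gap: 84.9
```

>>> step_arm --plan '[{"grip": 8.5,"tx": 0,"ty": 0,"tz": 0,"ax": 0,"ay": 0,"az": 0},{"grip": 8.5,"tx": 0,"ty": 0,"tz": 0,"ax": 0,"ay": 0,"az": 0},{"grip": 8.5,"tx": 0,"ty": 0,"tz": 0,"ax": 0,"ay": 0,"az": 0}]'

```text
time: 3.68
tool_pos: [527.6, -298.6, 9.2]
tcp_rot: [179.8, -19.8, 92.0]
ft_force: [0.9, -0.3, 0.3]
finger_gap: 85.1
```

>>> step_arm --plan '[{"grip": 6,"tx": -0.07,"ty": 0,"tz": 0.2,"ax": 0,"ay": 0,"az": 0},{"grip": 4,"tx": 0,"ty": 0,"tz": 0,"ax": 0,"ay": 0,"az": 0},{"grip": 3,"tx": 0,"ty": 0,"tz": 0,"ax": 0,"ay": 0,"az": 0},{"grip": 1.5,"tx": 0,"ty": 0,"tz": 0,"ax": 0,"ay": 0,"az": 0},{"grip": 1.5,"tx": 0,"ty": 0,"tz": 0,"ax": 0,"ay": 0,"az": 0},{"grip": 1.5,"tx": 0,"ty": 0,"tz": 0,"ax": 0,"ay": 0,"az": 0},{"grip": 1.5,"tx": 0,"ty": 0,"tz": 0,"ax": 0,"ay": 0,"az": 0}]' --newtons 50

```text
time: 4.27
tool_pos: [526.8, -298.5, 7.4]
tcp_rot: [179.9, -19.9, 92.0]
ft_force: [-6.2, -0.1, 7.7]
finger_gap: 15.1
```

```bash
python3 - <<'E'
from h import *
np.set_printoptions(precision=1,suppress=True)
s=sense();print(s['time'],s['tool_pos'],s['tcp_rot'],s['ft_force'],s['finger_gap'])
im=snapshot('wrist');cv2.imwrite('pics/w5.png',im[:,:,::-1])
E
```

```text
4.2667 [ 526.8 -298.5    7.4] [179.9 -19.9  92. ] [-6.2 -0.1  7.7] 15.092059604568531
```

View pics/w5.png

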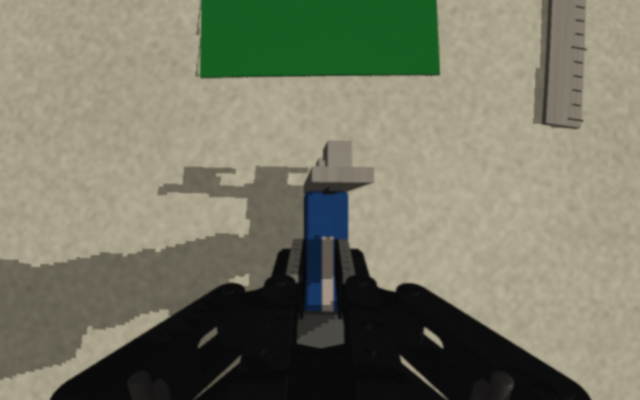

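```bash
python3 - <<'E'
from h import *
im=cv2.imread('pics/w5.png')[:,:,::-1]
crop(im,'pics/w5a.png',260,130,130,100*2-30,4.6)
im=snapshot('side')
crop(im,'pics/s5a.png',310,120,100,100,6)
im=snapshot('top')
crop(im,'pics/t5a.png',400,170,110,80,7)
E
```

```text
(no output)
```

View pics/w5a.png

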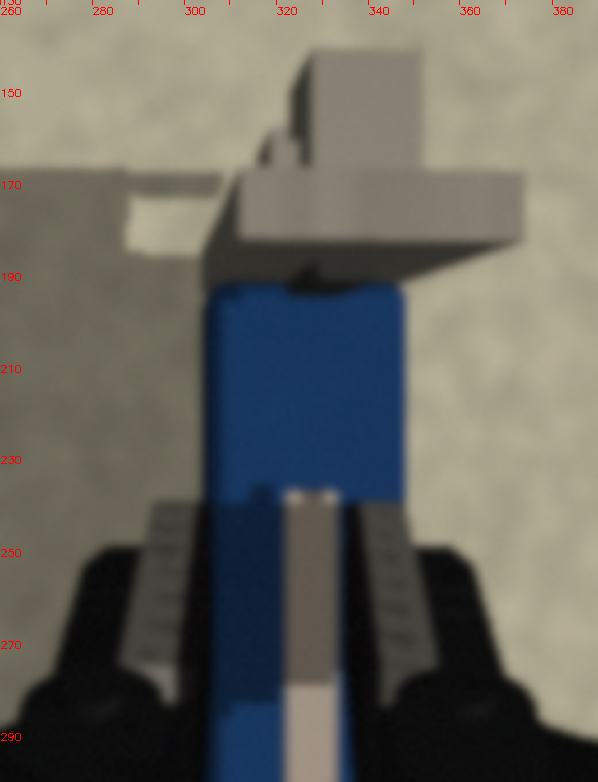

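View pics/s5a.png

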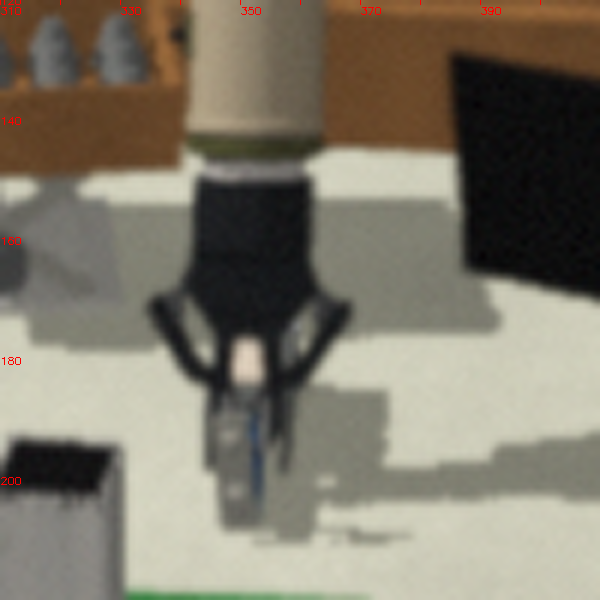

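View pics/t5a.png

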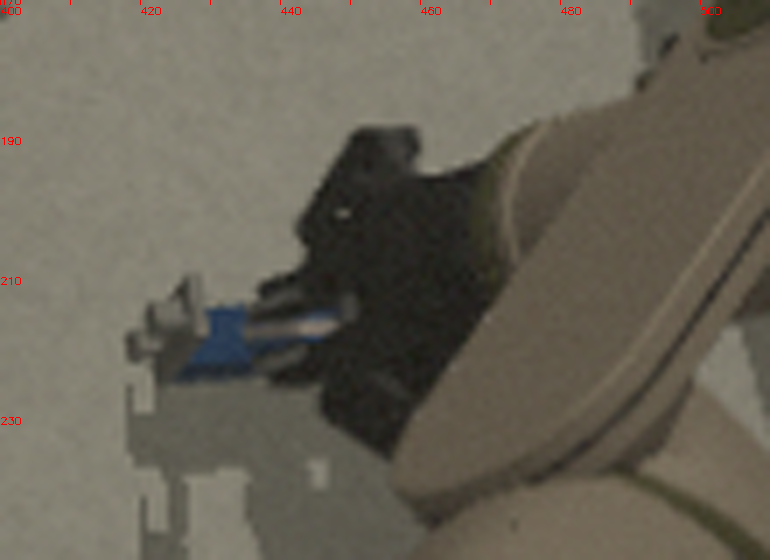

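```bash
python3 - <<'E'
from h import *
np.set_printoptions(precision=1,suppress=True)
s=sense();T=Ttool(s);print(s['tool_pos'],s['finger_gap'],s['ft_force'],s['wrist_torque'])
for g in (15,24):
  for z in (-5,-18.7,-30):
    X=[(T@np.array([11,sg*g/2,z,1]))[:3] for sg in(-1,1)]
    print(g,z,proj('wrist',X,s).ravel())
E
```

```text
[ 526.6 -298.5    7.3] 15.408087450403087 [-5.3  0.5  7.7] [0.3 0.9 0.3]
15 -5 [309.5 220.2 334.7 220.2]
15 -18.7 [308.7 229.5 335.8 229.4]
15 -30 [307.9 238.2 336.9 238.2]
24 -5 [302.  220.2 342.2 220.2]
24 -18.7 [300.6 229.5 344.  229.4]
24 -30 [299.2 238.2 345.6 238.2]
```

```bash
cat >> h.py <<'E'
def fit(obj,img,s,n='wrist'):
    K,d,P=cam(n,s);obj=np.array(obj,float);img=np.array(img,float)
    ok,rv,tv=cv2.solvePnP(obj,img,K,d,flags=cv2.SOLVEPNP_SQPNP)
    ok,rv,tv=cv2.solvePnP(obj,img,K,d,rv,tv,True,flags=cv2.SOLVEPNP_ITERATIVE)
    e=cv2.projectPoints(obj,rv,tv,K,d)[0].reshape(-1,2)-img
    T=np.eye(4);T[:3,:3]=cv2.Rodrigues(rv)[0];T[:3,3]=tv.ravel();T=P@T
    print('rms',np.sqrt((e**2).mean()),'pos',T[:3,3],'rpy',R.from_matrix(T[:3,:3]).as_euler('xyz',degrees=True));return T
E
python3 - <<'E'
from h import *
np.set_printoptions(precision=1,suppress=True)
s=sense()
obj=[(86,12,65),(86,-12,65),(80,12,65),(80,-12,65),(80,12,15),(80,-12,15),(98,5,57),(98,-5,57)]
img=[(312.3,167),(373.5,167),(311.5,182),(373.5,182),(306,191.5),(346.5,191.5),(326.5,140.5),(349.5,140.5)]
fit(obj,img,s)
s4=np.load('s4.npy',allow_pickle=True).item()
img=[(301,182),(340.8,182),(301,191.8),(341,192),(306,196.5),(335.5,196.5),(313,164),(328.5,164)]
fit(obj,img,s4)
E
```

```text
rms 0.6050660434226244 pos [ 530.6 -353.5   15.2] rpy [ 6.2  0.4 93. ]
rms 0.3288470443167573 pos [ 528.6 -353.4   10.7] rpy [-0.1  0.6 92. ]
```

>>> step_arm --plan '[{"grip": 3,"tx": 0,"ty": 0,"tz": 0,"ax": 0,"ay": 0,"az": 0},{"grip": 4,"tx": 0,"ty": 0,"tz": 0,"ax": 0,"ay": 0,"az": 0},{"grip": 4,"tx": 0,"ty": 0,"tz": 0,"ax": 0,"ay": 0,"az": 0},{"grip": 4,"tx": 0,"ty": 0,"tz": 0,"ax": 0,"ay": 0,"az": 0},{"grip": 4,"tx": 0,"ty": 0,"tz": 0,"ax": 0,"ay": 0,"az": 0}]'

```text
time: 4.83
tool_pos: [527.1, -298.0, 6.1]
tcp_rot: [179.9, -19.9, 92.0]
ft_force: [-0.7, 0.7, -0.5]
finger_gap: 40.2
```

```bash
python3 - <<'E'
from h import *
np.set_printoptions(precision=1,suppress=True)
s=sense();print(s['time'],s['tool_pos'],s['tcp_rot'],s['ft_force'],s['finger_gap'])
im=snapshot('wrist');crop(im,'pics/w6a.png',260,130,130,170,4.6);np.save('s6.npy',s,allow_pickle=True)
E
```

```text
4.8333 [ 527.1 -298.     6.1] [179.9 -19.9  92. ] [-0.7  0.7 -0.5] 40.20754877780766
```

View pics/w6a.png

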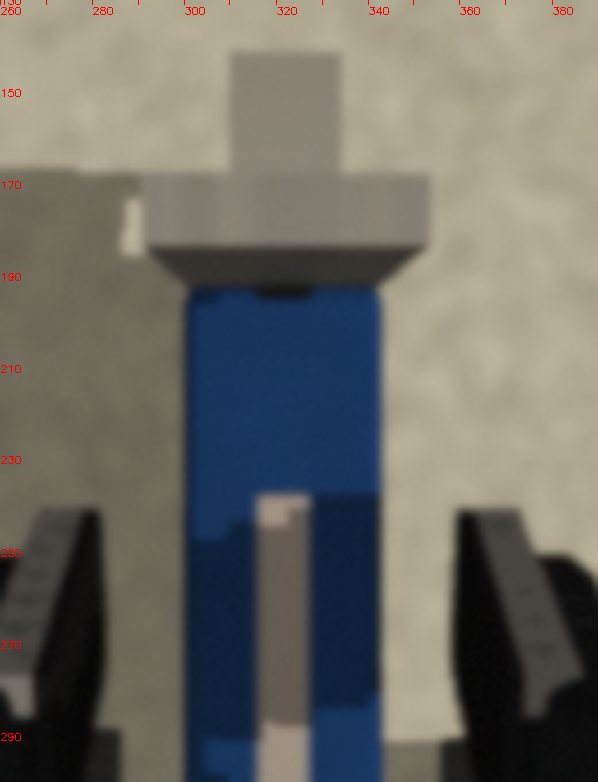

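```bash
python3 - <<'E'
from h import *
np.set_printoptions(precision=1,suppress=True)
s=np.load('s6.npy',allow_pickle=True).item();T=Ttool(s)
for x in (-11,11):
  for z in (0,-10,-20,-30,-40):
    X=[(T@np.array([x,sg*20.1,z,1]))[:3] for sg in(-1,1)]
    print(x,z,proj('wrist',X,s).ravel())
E
```

```text
-11 0 [290.4 249.5 353.6 249.5]
-11 -10 [288.8 257.2 355.4 257.2]
-11 -20 [287.1 265.8 357.3 265.7]
-11 -30 [285.1 275.3 359.5 275.3]
-11 -40 [282.9 286.1 362.  286. ]
11 0 [289.3 217.2 354.8 217.2]
11 -10 [287.6 223.4 356.7 223.4]
11 -20 [285.7 230.4 358.9 230.4]
11 -30 [283.5 238.2 361.3 238.2]
11 -40 [281.1 247.1 364.  247. ]
```

>>> step_arm --plan '[{"grip": 5,"tx": -0.07,"ty": 0,"tz": 0.19,"ax": 0,"ay": 0,"az": 0},{"grip": 5,"tx": 0,"ty": 0,"tz": 0,"ax": 0,"ay": 0,"az": 0}]'

```text
time: 5.05
tool_pos: [527.0, -298.0, 3.9]
tcp_rot: [179.9, -19.9, 92.0]
ft_force: [0.0, 1.2, 0.9]
finger_gap: 49.9
```

>>> step_arm --plan '[{"grip": 5,"tx": -0.07,"ty": 0,"tz": 0.19,"ax": 0,"ay": 0,"az": 0},{"grip": 5,"tx": 0,"ty": 0,"tz": 0,"ax": 0,"ay": 0,"az": 0}]'

```text
time: 5.22
tool_pos: [526.9, -298.0, 1.8]
tcp_rot: [179.9, -19.9, 92.0]
ft_force: [-1.0, 0.1, -0.4]
finger_gap: 50.0
```

>>> step_arm --plan '[{"grip": 5,"tx": -0.07,"ty": 0,"tz": 0.19,"ax": 0,"ay": 0,"az": 0},{"grip": 5,"tx": 0,"ty": 0,"tz": 0,"ax": 0,"ay": 0,"az": 0}]'

```text
time: 5.38
tool_pos: [526.9, -298.0, -0.2]
tcp_rot: [179.9, -19.9, 92.0]
ft_force: [0.9, 0.5, -0.2]
finger_gap: 50.1
```

>>> step_arm --plan '[{"grip": 4,"tx": 0,"ty": 0,"tz": 0,"ax": 0,"ay": 0,"az": 0},{"grip": 3,"tx": 0,"ty": 0,"tz": 0,"ax": 0,"ay": 0,"az": 0},{"grip": 3,"tx": 0,"ty": 0,"tz": 0,"ax": 0,"ay": 0,"az": 0},{"grip": 3,"tx": 0,"ty": 0,"tz": 0,"ax": 0,"ay": 0,"az": 0}]'

```text
time: 5.72
tool_pos: [527.2, -298.3, 0.4]
tcp_rot: [179.9, -19.9, 92.0]
ft_force: [-0.6, 0.4, 0.3]
finger_gap: 30.0
```

```bash
python3 - <<'E'
from h import *
np.set_printoptions(precision=1,suppress=True)
s=sense();print(s['time'],s['tool_pos'],s['tcp_rot'],s['ft_force'],s['finger_gap'])
im=snapshot('wrist');crop(im,'pics/w7a.png',260,130,130,170,4.6);np.save('s7.npy',s,allow_pickle=True)
E
```

```text
5.7167 [ 527.2 -298.3    0.4] [179.9 -19.9  92. ] [-0.6  0.4  0.3] 29.951592962355523
```

View pics/w7a.png

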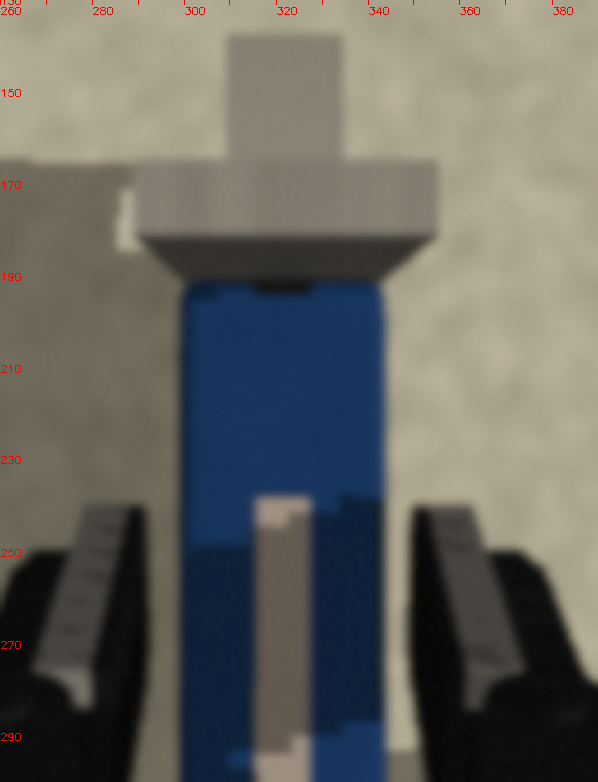

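```bash
python3 - <<'E'
from h import *
Rm=tiltR(92,12);G=np.array([527.6,-310,0]);t=G+Rm[:,2]*18.7;t[2]=3;print(t)
plan([(t,Rm)],grip=5)
E
```

```text
[ 527.46431255 -306.11441981    3.        ]
[{"grip":5,"tx":-0.12,"ty":0,"tz":-0.1,"ax":0,"ay":-1.5,"az":0},{"grip":5,"tx":-0.25,"ty":0,"tz":-0.19,"ax":0.1,"ay":-3,"az":0},{"grip":5,"tx":-0.2,"ty":0,"tz":-0.13,"ax":0,"ay":-2.2,"az":0},{"grip":5,"tx":-0.1,"ty":0,"tz":-0.07,"ax":0,"ay":-1.2,"az":0}]
```

>>> step_arm --plan '[{"grip": 5,"tx": -0.12,"ty": 0,"tz": -0.1,"ax": 0,"ay": -1.5,"az": 0},{"grip": 5,"tx": -0.25,"ty": 0,"tz": -0.2,"ax": 0.1,"ay": -3,"az": 0},{"grip": 5,"tx": -0.2,"ty": 0,"tz": -0.1,"ax": 0,"ay": -2.2,"az": 0},{"grip": 5,"tx": -0.1,"ty": 0,"tz": 0,"ax": 0,"ay": -1.2,"az": 0},{"grip": 5,"tx": 0,"ty": 0,"tz": 0.2,"ax": 0,"ay": 0,"az": 0},{"grip": 5,"tx": 0,"ty": 0,"tz": 0.2,"ax": 0,"ay": 0,"az": 0},{"grip": 5,"tx": 0,"ty": 0,"tz": 0,"ax": 0,"ay": 0,"az": 0}]'

```text
time: 6.35
tool_pos: [526.9, -304.6, -2.5]
tcp_rot: [-180.0, -12.0, 92.0]
ft_force: [-0.3, -0.2, -0.5]
finger_gap: 49.9
```

>>> step_arm --plan '[{"grip": 5,"tx": -0.04,"ty": 0,"tz": 0.2,"ax": 0,"ay": 0,"az": 0},{"grip": 5,"tx": -0.04,"ty": 0,"tz": 0.2,"ax": 0,"ay": 0,"az": 0},{"grip": 5,"tx": 0,"ty": 0,"tz": 0,"ax": 0,"ay": 0,"az": 0}]'

```text
time: 6.6
tool_pos: [526.8, -304.9, -6.8]
tcp_rot: [-180.0, -12.0, 92.0]
ft_force: [0.0, 0.2, -0.7]
finger_gap: 49.8
```

>>> step_arm --plan '[{"grip": 5,"tx": -0.04,"ty": 0,"tz": 0.2,"ax": 0,"ay": 0,"az": 0},{"grip": 5,"tx": 0,"ty": 0,"tz": 0,"ax": 0,"ay": 0,"az": 0}]'

```text
time: 6.77
tool_pos: [527.0, -304.9, -8.5]
tcp_rot: [-180.0, -12.0, 92.0]
ft_force: [0.1, 0.0, 0.5]
finger_gap: 49.6
```

```bash
python3 - <<'E'
from h import *
np.set_printoptions(precision=1,suppress=True)
s=sense();print(s['time'],s['tool_pos'],s['tcp_rot'],s['ft_force'],s['finger_gap'])
im=snapshot('wrist');cv2.imwrite('pics/w8.png',im[:,:,::-1])
im=snapshot('side');crop(im,'pics/s8a.png',310,120,100,100,6)
E
```

```text
6.7667 [ 527.  -304.9   -8.5] [-180.  -12.   92.] [0.1 0.  0.5] 49.55271362898123
```

View pics/w8.png

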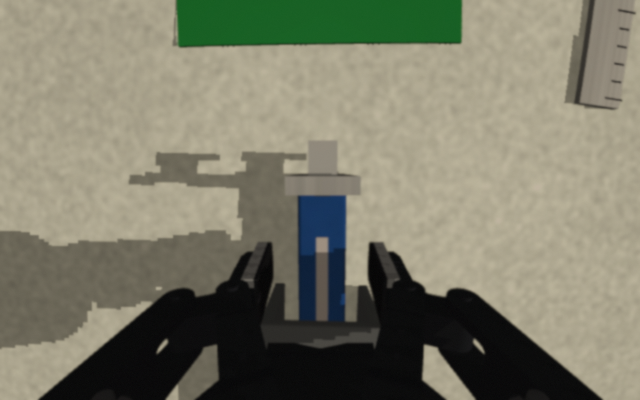

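View pics/s8a.png

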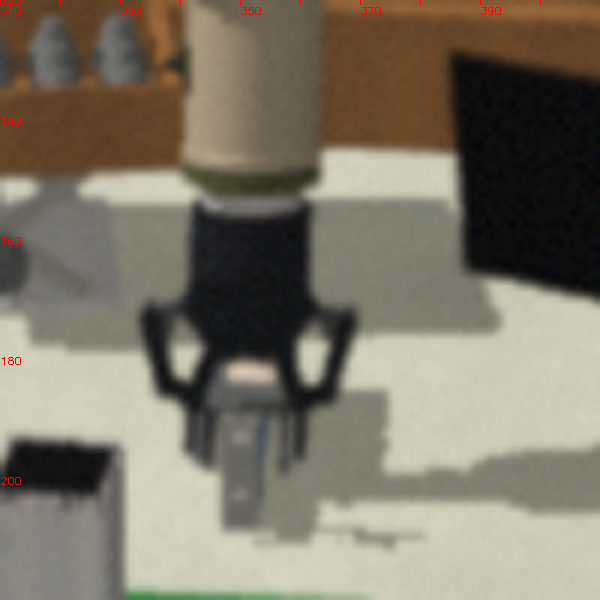

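```bash
python3 - <<'E'
from h import *
np.set_printoptions(precision=1,suppress=True)
for X in ([502,-306,0],[502,-306,10],[502,-306,20],[552,-306,0],[552,-306,10],[552,-306,20],[527,-268,0],[527,-268,80]): print(X,proj('side',[X]))
E
```

```text
[502, -306, 0] [[356.7 202.4]]
[502, -306, 10] [[356.8 200.2]]
[502, -306, 20] [[356.8 198. ]]
[552, -306, 0] [[343.7 201.7]]
[552, -306, 10] [[343.7 199.5]]
[552, -306, 20] [[343.7 197.3]]
[527, -268, 0] [[349.3 207.5]]
[527, -268, 80] [[349.7 189.1]]
```

>>> step_arm --plan '[{"grip": 5,"tx": -0.04,"ty": 0,"tz": 0.2,"ax": 0,"ay": 0,"az": 0},{"grip": 5,"tx": -0.04,"ty": 0,"tz": 0.2,"ax": 0,"ay": 0,"az": 0},{"grip": 4,"tx": 0,"ty": 0,"tz": 0,"ax": 0,"ay": 0,"az": 0}]'

```text
time: 7.12
tool_pos: [527.1, -304.7, -12.5]
tcp_rot: [-180.0, -12.0, 92.0]
ft_force: [-0.2, 0.1, 0.4]
finger_gap: 40.4
```

>>> step_arm --plan '[{"grip": 3.5,"tx": -0.04,"ty": 0,"tz": 0.2,"ax": 0,"ay": 0,"az": 0},{"grip": 3.5,"tx": 0,"ty": 0,"tz": 0.1,"ax": 0,"ay": 0,"az": 0},{"grip": 3.2,"tx": 0,"ty": 0,"tz": 0,"ax": 0,"ay": 0,"az": 0},{"grip": 3.2,"tx": 0,"ty": 0,"tz": 0,"ax": 0,"ay": 0,"az": 0}]'

```text
time: 7.45
tool_pos: [527.3, -304.6, -15.1]
tcp_rot: [180.0, -12.0, 92.0]
ft_force: [0.5, 0.1, -1.1]
finger_gap: 31.8
```

```bash
python3 - <<'E'
from h import *
np.set_printoptions(precision=1,suppress=True)
s=sense();print(s['time'],s['tool_pos'],s['tcp_rot'],s['ft_force'],s['finger_gap'])
im=snapshot('wrist');crop(im,'pics/w9a.png',240,130,160,190,4)
im=snapshot('side');crop(im,'pics/s9a.png',310,120,100,100,6)
E
```

```text
7.45 [ 527.3 -304.6  -15.1] [180. -12.  92.] [ 0.5  0.1 -1.1] 31.8185157165262
```

View pics/w9a.png

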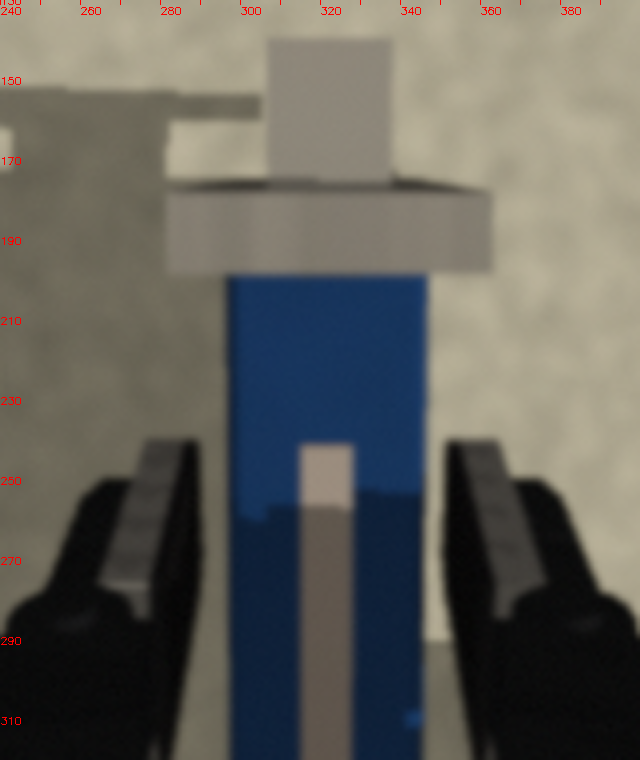

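View pics/s9a.png

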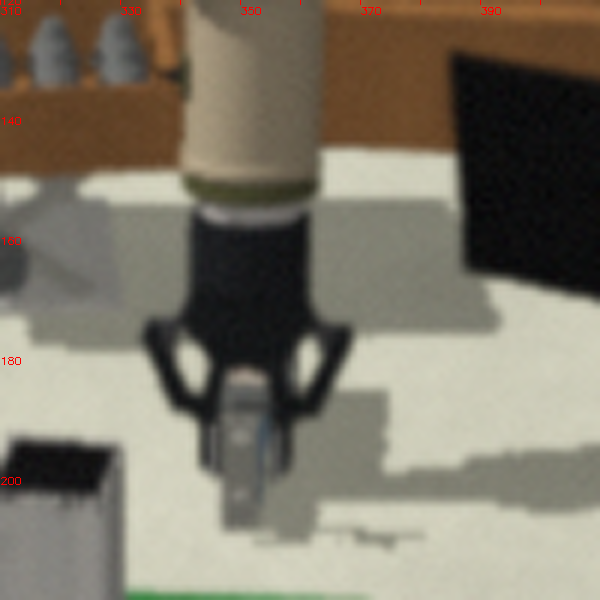

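>>> step_arm --plan '[{"grip": 3.2,"tx": -0.04,"ty": 0.05,"tz": 0.2,"ax": 0,"ay": 0,"az": 0},{"grip": 3.2,"tx": -0.04,"ty": 0.05,"tz": 0.2,"ax": 0,"ay": 0,"az": 0},{"grip": 3,"tx": 0,"ty": 0,"tz": 0,"ax": 0,"ay": 0,"az": 0},{"grip": 2.8,"tx": 0,"ty": 0,"tz": 0,"ax": 0,"ay": 0,"az": 0},{"grip": 2.6,"tx": 0,"ty": 0,"tz": 0,"ax": 0,"ay": 0,"az": 0}]'

```text
time: 7.97
tool_pos: [528.3, -304.6, -19.2]
tcp_rot: [180.0, -12.0, 92.0]
ft_force: [-0.1, 0.1, -0.7]
finger_gap: 26.2
```

>>> step_arm --plan '[{"grip": 2.2,"tx": 0,"ty": 0,"tz": 0,"ax": 0,"ay": 0,"az": 0},{"grip": 1.5,"tx": 0,"ty": 0,"tz": 0,"ax": 0,"ay": 0,"az": 0},{"grip": 1.5,"tx": 0,"ty": 0,"tz": 0,"ax": 0,"ay": 0,"az": 0},{"grip": 1.5,"tx": 0,"ty": 0,"tz": 0,"ax": 0,"ay": 0,"az": 0}]'

```text
time: 8.3
tool_pos: [528.3, -304.7, -19.0]
tcp_rot: [180.0, -12.0, 92.0]
ft_force: [-0.9, 0.2, 2.3]
finger_gap: 23.4
```

```bash
python3 - <<'E'
from h import *
np.set_printoptions(precision=1,suppress=True)
s=sense();print(s['time'],s['tool_pos'],s['tcp_rot'],s['ft_force'],s['finger_gap'])
im=snapshot('wrist');crop(im,'pics/w10a.png',240,130,160,190,4)
E
```

```text
8.3 [ 528.3 -304.7  -19. ] [180. -12.  92.] [-0.9  0.2  2.3] 23.379758857762248
```

View pics/w10a.png

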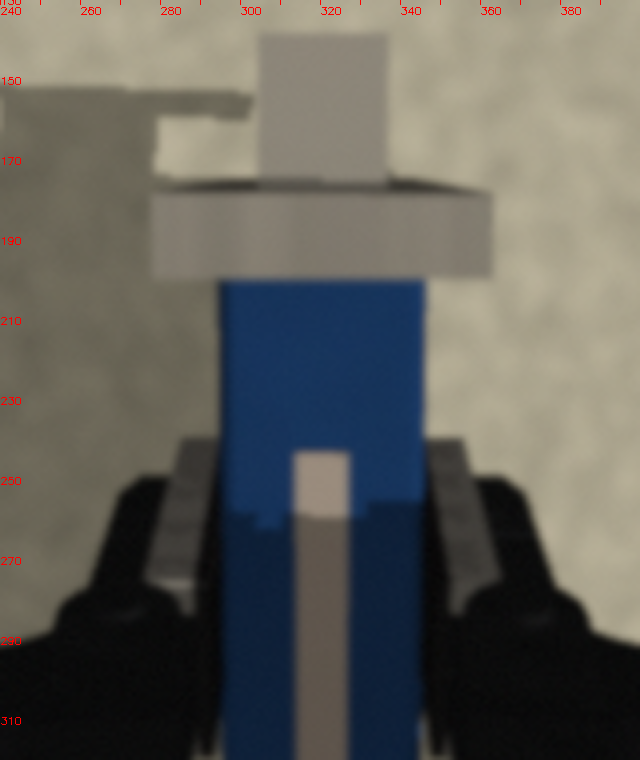

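```bash
python3 - <<'E'
from h import *
T=Ttool(sense());b=np.array([-.035,.999,0])
p=T[:3,3]+[0,0,4.5]
plan([(p,T[:3,:3],3)],grip=1.5);
T[:3,3]=p
plan([(p+b*244,T[:3,:3],24)],T=T,grip=1.5)
E
```

```text
[{"grip":1.5,"tx":0.02,"ty":0,"tz":-0.08,"ax":0,"ay":0,"az":0},{"grip":1.5,"tx":0.03,"ty":0,"tz":-0.17,"ax":0,"ay":0,"az":0},{"grip":1.5,"tx":0.03,"ty":0,"tz":-0.13,"ax":0,"ay":0,"az":0},{"grip":1.5,"tx":0.01,"ty":0,"tz":-0.06,"ax":0,"ay":0,"az":0}]
[{"grip":1.5,"tx":0.76,"ty":-0,"tz":0.16,"ax":0,"ay":0,"az":0},{"grip":1.5,"tx":1.51,"ty":-0,"tz":0.32,"ax":0,"ay":0,"az":0},{"grip":1.5,"tx":2.27,"ty":-0,"tz":0.48,"ax":0,"ay":0,"az":0},{"grip":1.5,"tx":2.27,"ty":-0,"tz":0.48,"ax":0,"ay":0,"az":0},{"grip":1.5,"tx":2.27,"ty":-0,"tz":0.48,"ax":0,"ay":0,"az":0},{"grip":1.5,"tx":2.27,"ty":-0,"tz":0.48,"ax":0,"ay":0,"az":0},{"grip":1.5,"tx":2.27,"ty":-0,"tz":0.48,"ax":0,"ay":0,"az":0},{"grip":1.5,"tx":2.28,"ty":-0,"tz":0.48,"ax":0,"ay":0,"az":0}]
[{"grip":1.5,"tx":2.27,"ty":-0,"tz":0.48,"ax":0,"ay":0,"az":0},{"grip":1.5,"tx":2.28,"ty":-0,"tz":0.49,"ax":0,"ay":0,"az":0},{"grip":1.5,"tx":1.71,"ty":-0,"tz":0.36,"ax":0,"ay":0,"az":0},{"grip":1.5,"tx":1.13,"ty":-0,"tz":0.24,"ax":0,"ay":0,"az":0},{"grip":1.5,"tx":0.57,"ty":-0,"tz":0.13,"ax":0,"ay":0,"az":0}]
```

>>> step_arm --plan '[{"grip": 1.5,"tx": 0.02,"ty": 0,"tz": -0.1,"ax": 0,"ay": 0,"az": 0},{"grip": 1.5,"tx": 0.03,"ty": 0,"tz": -0.15,"ax": 0,"ay": 0,"az": 0},{"grip": 1.5,"tx": 0.03,"ty": 0,"tz": -0.12,"ax": 0,"ay": 0,"az": 0},{"grip": 1.5,"tx": 0,"ty": 0,"tz": 0,"ax": 0,"ay": 0,"az": 0}]'

```text
time: 8.68
tool_pos: [528.3, -304.5, -15.4]
tcp_rot: [180.0, -12.0, 92.0]
ft_force: [-0.7, 0.2, -3.3]
finger_gap: 23.1
```

>>> step_arm --plan '[{"grip": 1.5,"tx": 0.7,"ty": 0,"tz": 0.15,"ax": 0,"ay": 0,"az": 0},{"grip": 1.5,"tx": 1.4,"ty": 0,"tz": 0.3,"ax": 0,"ay": 0,"az": 0},{"grip": 1.5,"tx": 2.1,"ty": 0,"tz": 0.44,"ax": 0,"ay": 0,"az": 0},{"grip": 1.5,"tx": 2.1,"ty": 0,"tz": 0.44,"ax": 0,"ay": 0,"az": 0},{"grip": 1.5,"tx": 1.4,"ty": 0,"tz": 0.3,"ax": 0,"ay": 0,"az": 0},{"grip": 1.5,"tx": 0.7,"ty": 0,"tz": 0.15,"ax": 0,"ay": 0,"az": 0}]'

```text
time: 9.18
tool_pos: [524.9, -216.3, -15.6]
tcp_rot: [-180.0, -12.0, 92.1]
ft_force: [-0.2, -0.1, -3.7]
finger_gap: 22.9
```

```bash
python3 - <<'E'
from h import *
np.set_printoptions(precision=1,suppress=True)
s=sense();print(s['time'],s['tool_pos'],s['tcp_rot'],s['ft_force'],s['finger_gap'])
im=snapshot('wrist');cv2.imwrite('pics/w11.png',im[:,:,::-1])
E
```

```text
9.1833 [ 524.9 -216.3  -15.6] [-180.   -12.    92.1] [-0.2 -0.1 -3.7] 22.87536429860299
```

View pics/w11.png

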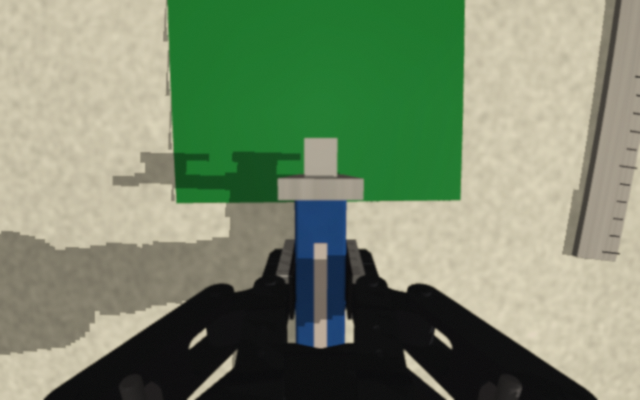

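>>> step_arm --plan '[{"grip": 1.5,"tx": 1,"ty": 0,"tz": 0.2,"ax": 0,"ay": 0,"az": 0},{"grip": 1.5,"tx": 1.9,"ty": 0,"tz": 0.4,"ax": 0,"ay": 0,"az": 0},{"grip": 1.5,"tx": 2.3,"ty": 0,"tz": 0.47,"ax": 0,"ay": 0,"az": 0},{"grip": 1.5,"tx": 2.3,"ty": 0,"tz": 0.47,"ax": 0,"ay": 0,"az": 0},{"grip": 1.5,"tx": 2.3,"ty": 0,"tz": 0.47,"ax": 0,"ay": 0,"az": 0},{"grip": 1.5,"tx": 2.3,"ty": 0,"tz": 0.47,"ax": 0,"ay": 0,"az": 0},{"grip": 1.5,"tx": 1.8,"ty": 0,"tz": 0.38,"ax": 0,"ay": 0,"az": 0},{"grip": 1.5,"tx": 1.2,"ty": 0,"tz": 0.25,"ax": 0,"ay": 0,"az": 0}]'

```text
time: 9.9
tool_pos: [519.9, -63.4, -14.3]
tcp_rot: [180.0, -12.0, 92.0]
ft_force: [0.5, 0.5, -3.2]
finger_gap: 23.3
```

>>> step_arm --plan '[{"grip": 1.5,"tx": 0.6,"ty": 0,"tz": 0.13,"ax": 0,"ay": 0,"az": 0},{"grip": 1.5,"tx": 0,"ty": 0,"tz": 0,"ax": 0,"ay": 0,"az": 0},{"grip": 1.5,"tx": 0,"ty": 0,"tz": 0,"ax": 0,"ay": 0,"az": 0}]'

```text
time: 10.15
tool_pos: [520.1, -59.3, -14.2]
tcp_rot: [180.0, -11.9, 92.0]
ft_force: [0.1, -0.2, -3.5]
finger_gap: 23.1
```

```bash
python3 - <<'E'
from h import *
np.set_printoptions(precision=1,suppress=True)
s=sense();print(s['time'],s['tool_pos'],s['tcp_rot'],s['ft_force'],s['finger_gap'])
im=snapshot('wrist');cv2.imwrite('pics/w12.png',im[:,:,::-1])
im=snapshot('side');crop(im,'pics/s12a.png',310,140,100,100,6)
E
```

```text
10.15 [520.1 -59.3 -14.2] [180.  -11.9  92. ] [ 0.1 -0.2 -3.5] 23.1177728588496
```

View pics/w12.png

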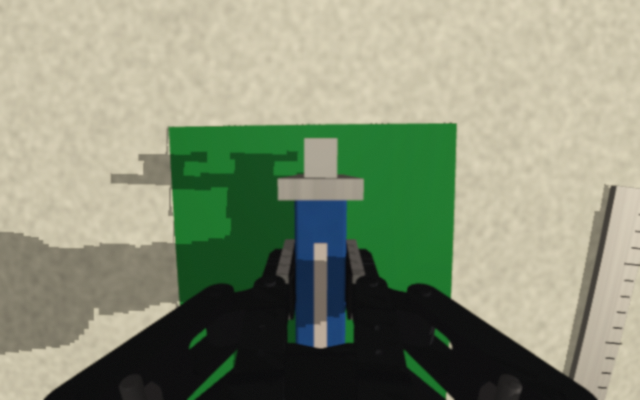

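View pics/s12a.png

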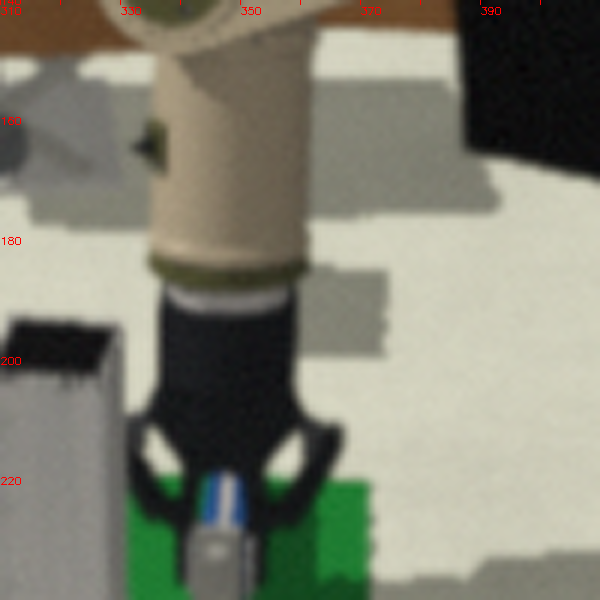

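>>> step_arm --plan '[{"grip": 1.5,"tx": -0.02,"ty": 0,"tz": 0.1,"ax": 0,"ay": 0,"az": 0},{"grip": 1.5,"tx": -0.02,"ty": 0,"tz": 0.1,"ax": 0,"ay": 0,"az": 0},{"grip": 1.5,"tx": -0.01,"ty": 0,"tz": 0.06,"ax": 0,"ay": 0,"az": 0},{"grip": 1.5,"tx": 0,"ty": 0,"tz": 0,"ax": 0,"ay": 0,"az": 0}]'

```text
time: 10.58
tool_pos: [519.9, -59.1, -17.0]
tcp_rot: [180.0, -12.0, 92.0]
ft_force: [-0.4, 0.0, -1.0]
finger_gap: 22.9
```

>>> step_arm --plan '[{"grip": 2.6,"tx": 0,"ty": 0,"tz": 0,"ax": 0,"ay": 0,"az": 0},{"grip": 3.5,"tx": 0,"ty": 0,"tz": 0,"ax": 0,"ay": 0,"az": 0},{"grip": 5,"tx": 0,"ty": 0,"tz": 0,"ax": 0,"ay": 0,"az": 0},{"grip": 5,"tx": 0,"ty": 0,"tz": 0,"ax": 0,"ay": 0,"az": 0},{"grip": 5,"tx": 0,"ty": 0,"tz": 0,"ax": 0,"ay": 0,"az": 0},{"grip": 5,"tx": 0,"ty": 0,"tz": 0,"ax": 0,"ay": 0,"az": 0}]'

```text
time: 11.08
tool_pos: [519.8, -58.5, -17.0]
tcp_rot: [180.0, -12.0, 92.0]
ft_force: [0.5, -0.4, 0.2]
finger_gap: 50.2
```

```bash
python3 - <<'E'
from h import *
np.set_printoptions(precision=1,suppress=True)
s=sense();print(s['time'],s['tool_pos'],s['tcp_rot'],s['ft_force'],s['finger_gap'])
im=snapshot('wrist');cv2.imwrite('pics/w13.png',im[:,:,::-1])
T=Ttool(s);p=T[:3,3]
# lift to see everything: position camera to look at upright and bracket
# look pose: tilt 45 back from y=-190, z=330
plan([(p+[0,0,60],T[:3,:3]),([520,-190,330],tiltR(90,40))],grip=5)
E
```

```text
11.0833 [519.8 -58.5 -17. ] [180. -12.  92.] [ 0.5 -0.4  0.2] 50.1640237584426
[{"grip":5,"tx":0.24,"ty":0,"tz":-1.12,"ax":0,"ay":0,"az":0},{"grip":5,"tx":0.47,"ty":0,"tz":-2.24,"ax":0,"ay":0,"az":0},{"grip":5,"tx":0.36,"ty":0,"tz":-1.67,"ax":0,"ay":0,"az":0},{"grip":5,"tx":0.18,"ty":0,"tz":-0.84,"ax":0,"ay":0,"az":0},{"grip":5,"tx":-0.27,"ty":-0.02,"tz":-1.21,"ax":0,"ay":1.1,"az":0.1},{"grip":5,"tx":-0.5,"ty":-0.03,"tz":-2.43,"ax":-0.1,"ay":2.2,"az":0.1},{"grip":5,"tx":-0.6,"ty":-0.04,"tz":-3.66,"ax":-0.1,"ay":3.3,"az":0.2},{"grip":5,"tx":-0.39,"ty":-0.03,"tz":-3.69,"ax":-0.1,"ay":3.3,"az":0.2}]
[{"grip":5,"tx":-0.18,"ty":-0.03,"tz":-3.71,"ax":-0.1,"ay":3.3,"az":0.2},{"grip":5,"tx":0.04,"ty":-0.02,"tz":-3.71,"ax":-0.1,"ay":3.3,"az":0.2},{"grip":5,"tx":0.25,"ty":-0.01,"tz":-3.71,"ax":-0.1,"ay":3.3,"az":0.2},{"grip":5,"tx":0.46,"ty":-0.01,"tz":-3.69,"ax":-0.1,"ay":3.3,"az":0.3},{"grip":5,"tx":0.5,"ty":-0,"tz":-2.74,"ax":-0.1,"ay":2.5,"az":0.2},{"grip":5,"tx":0.42,"ty":-0,"tz":-1.81,"ax":-0.1,"ay":1.6,"az":0.1},{"grip":5,"tx":0.23,"ty":-0,"tz":-0.9,"ax":0,"ay":0.8,"az":0}]
```

View pics/w13.png

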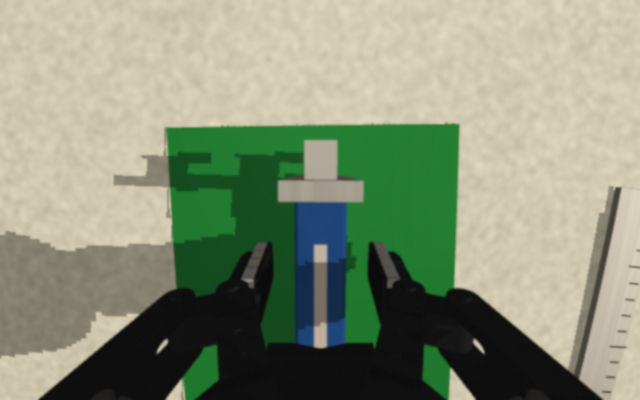

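```bash
python3 - <<'E'
from h import *
T=Ttool(sense());p=T[:3,3]
plan([(p+[0,0,70],T[:3,:3]),([560,0,250],tiltR(89,50))],grip=5)
E
```

```text
[{"grip":5,"tx":0.28,"ty":0,"tz":-1.3,"ax":0,"ay":0,"az":0},{"grip":5,"tx":0.55,"ty":0,"tz":-2.61,"ax":0,"ay":0,"az":0},{"grip":5,"tx":0.41,"ty":0,"tz":-1.96,"ax":0,"ay":0,"az":0},{"grip":5,"tx":0.21,"ty":0,"tz":-0.98,"ax":0,"ay":0,"az":0},{"grip":5,"tx":0.59,"ty":0.26,"tz":-1.1,"ax":-0.1,"ay":2.3,"az":0.2},{"grip":5,"tx":1.26,"ty":0.51,"tz":-2.14,"ax":-0.2,"ay":4.6,"az":0.3},{"grip":5,"tx":2.15,"ty":0.77,"tz":-3.05,"ax":-0.3,"ay":6.9,"az":0.5},{"grip":5,"tx":2.5,"ty":0.76,"tz":-2.76,"ax":-0.3,"ay":6.9,"az":0.5}]
[{"grip":5,"tx":2.82,"ty":0.75,"tz":-2.44,"ax":-0.3,"ay":6.9,"az":0.5},{"grip":5,"tx":2.33,"ty":0.56,"tz":-1.56,"ax":-0.2,"ay":5.2,"az":0.3},{"grip":5,"tx":1.64,"ty":0.37,"tz":-0.89,"ax":-0.1,"ay":3.5,"az":0.2},{"grip":5,"tx":0.84,"ty":0.18,"tz":-0.4,"ax":0,"ay":1.7,"az":0.2}]
```

>>> step_arm --plan '[{"grip": 5,"tx": 0.3,"ty": 0,"tz": -1.3,"ax": 0,"ay": 0,"az": 0},{"grip": 5,"tx": 0.55,"ty": 0,"tz": -2.6,"ax": 0,"ay": 0,"az": 0},{"grip": 5,"tx": 0.5,"ty": 0,"tz": -2.6,"ax": 0,"ay": 0,"az": 0},{"grip": 5,"tx": 0.3,"ty": 0,"tz": -1.5,"ax": 0,"ay": 0,"az": 0},{"grip": 5,"tx": 0.6,"ty": 0.3,"tz": -1.1,"ax": -0.1,"ay": 2.3,"az": 0.2},{"grip": 5,"tx": 1.3,"ty": 0.5,"tz": -2.1,"ax": -0.2,"ay": 4.6,"az": 0.3},{"grip": 5,"tx": 2.1,"ty": 0.8,"tz": -3,"ax": -0.3,"ay": 6.9,"az": 0.5},{"grip": 5,"tx": 2.5,"ty": 0.8,"tz": -2.8,"ax": -0.3,"ay": 6.9,"az": 0.5}]'

```text
time: 11.8
tool_pos: [542.9, -25.9, 175.0]
tcp_rot: [179.5, -32.9, 90.7]
ft_force: [0.0, -0.1, -0.7]
finger_gap: 50.0
```

>>> step_arm --plan '[{"grip": 5,"tx": 2.8,"ty": 0.7,"tz": -2.4,"ax": -0.3,"ay": 6.9,"az": 0.5},{"grip": 5,"tx": 2.3,"ty": 0.6,"tz": -1.5,"ax": -0.2,"ay": 5.2,"az": 0.3},{"grip": 5,"tx": 1.6,"ty": 0.4,"tz": -0.9,"ax": -0.1,"ay": 3.5,"az": 0.2},{"grip": 5,"tx": 0.8,"ty": 0.2,"tz": -0.4,"ax": 0,"ay": 1.7,"az": 0.2},{"grip": 5,"tx": 0,"ty": 0,"tz": 0,"ax": 0,"ay": 0,"az": 0},{"grip": 5,"tx": 0,"ty": 0,"tz": 0,"ax": 0,"ay": 0,"az": 0},{"grip": 5,"tx": 0,"ty": 0,"tz": 0,"ax": 0,"ay": 0,"az": 0},{"grip": 5,"tx": 0,"ty": 0,"tz": 0,"ax": 0,"ay": 0,"az": 0}]'

```text
time: 12.47
tool_pos: [560.9, -0.2, 258.8]
tcp_rot: [-179.8, -49.9, 88.9]
ft_force: [-0.7, 0.8, 1.0]
finger_gap: 50.1
```

```bash
python3 - <<'E'
from h import *
np.set_printoptions(precision=2,suppress=True)
s=sense();print(s['time'],s['tool_pos'],s['tcp_rot'],s['ft_force'],s['finger_gap'],s['qd'])
im=snapshot('wrist');cv2.imwrite('pics/w14.png',im[:,:,::-1]);np.save('s14.npy',s,allow_pickle=True)
E
```

```text
12.4667 [560.9   -0.2  258.85] [-179.84  -49.93   88.94] [-0.74  0.8   1.01] 50.12251863169516 [-0.01 -0.06 -0.23  0.22  0.22  0.04]
```

View pics/w14.png

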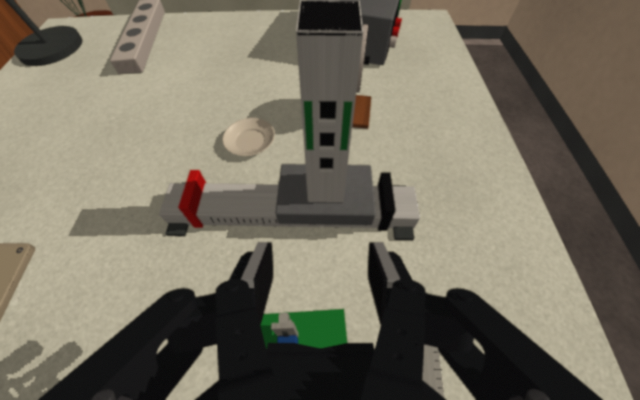

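Excellent view of the slots (around (327,110)/(326,140)/(326,163)).

```bash
python3 - <<'E'
from h import *
im=cv2.imread('pics/w14.png')[:,:,::-1]
crop(im,'pics/w14a.png',290,90,75,85,8)
crop(im,'pics/w14b.png',260,0,140,230,3)
E
```

```text
(no output)
```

View pics/w14a.png

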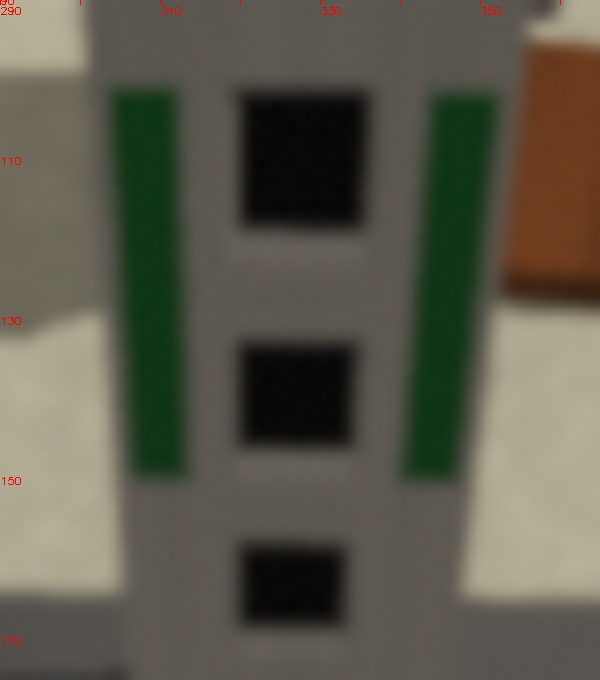

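View pics/w14b.png

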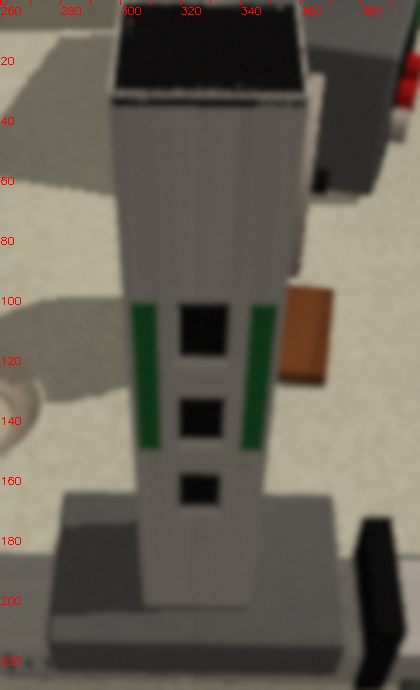

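```bash
cat > seat.py <<'E'
from h import *
from scipy.optimize import least_squares
def Ts(q):
    T=np.eye(4);c,s_=np.cos(q[3]),np.sin(q[3]);T[:3,:3]=[[c,-s_,0],[s_,c,0],[0,0,1]];T[:3,3]=q[:3];return T
def fitup(obj,img,s,q0,n='wrist',fixz=None):
    obj=np.array(obj,float);img=np.array(img,float)
    def r(q):
        q=np.array(q)
        if fixz is not None: q=np.r_[q[:2],fixz,q[2]]
        T=Ts(q);return (proj(n,obj@T[:3,:3].T+T[:3,3],s)-img).ravel()
    q0=np.array(q0,float)
    if fixz is not None:q0=q0[[0,1,3]]
    o=least_squares(r,q0,loss='soft_l1');print('q',o.x,'yaw',np.degrees(o.x[-1]),'rms',np.sqrt((o.fun**2).mean()));print(o.fun.reshape(-1,2).round(1).tolist());return o.x
E
python3 - <<'E'
from seat import *
np.set_printoptions(precision=2,suppress=True)
s=np.load('s14.npy',allow_pickle=True).item()
obj=[(0,8,40),(0,-8,40),(0,8,66),(0,-8,66),(0,8,26),(0,-8,26),(0,8,0),(0,-8,0),(0,8,-14),(0,-8,-14),(0,25,-110),(0,-25,-110)]
img=[(319.3,122.7),(335.7,122.7),(320,101.5),(336,101.5),(319.75,132.9),(334.4,132.9),(319.6,149.2),(334,149.2),(320,158),(333.1,158),(307.7,201.7),(342.7,202)]
fitup(obj,img,s,[570,138,180,np.radians(88)])
fitup(obj,img,s,[570,138,180,np.radians(88)],fixz=180)
E
```

```text
q [569.3  140.99 178.     1.55] yaw 88.6247800648419 rms 0.3120578457189537
[[0.1, -0.1], [-0.3, -0.0], [-0.8, 0.1], [0.5, 0.2], [-0.3, -0.2], [0.5, -0.1], [-0.1, 0.4], [-0.1, 0.4], [-0.4, -0.2], [0.4, -0.2], [0.2, -0.1], [0.4, -0.2]]
q [569.21 139.08   1.55] yaw 88.63746044529952 rms 0.36448586010295003
[[0.0, -0.2], [-0.2, -0.2], [-0.8, -0.3], [0.6, -0.2], [-0.4, -0.2], [0.5, -0.2], [-0.1, 0.5], [0.0, 0.5], [-0.5, -0.1], [0.5, -0.0], [0.1, 0.3], [0.5, 0.2]]
```

```bash
python3 - <<'E'
from h import *
plan([([520,-120,95],tiltR(92,12))],grip=6)
E
```

```text
[{"grip":6,"tx":-1.23,"ty":-0.23,"tz":0.08,"ax":0.1,"ay":-2.3,"az":-0.2},{"grip":6,"tx":-2.45,"ty":-0.48,"tz":0.26,"ax":0.2,"ay":-4.6,"az":-0.3},{"grip":6,"tx":-3.63,"ty":-0.73,"tz":0.69,"ax":0.3,"ay":-6.9,"az":-0.5},{"grip":6,"tx":-3.51,"ty":-0.76,"tz":1.12,"ax":0.3,"ay":-6.9,"az":-0.5},{"grip":6,"tx":-3.35,"ty":-0.79,"tz":1.54,"ax":0.2,"ay":-6.9,"az":-0.4},{"grip":6,"tx":-2.35,"ty":-0.6,"tz":1.45,"ax":0.2,"ay":-5.2,"az":-0.3},{"grip":6,"tx":-1.47,"ty":-0.4,"tz":1.11,"ax":0.1,"ay":-3.4,"az":-0.3},{"grip":6,"tx":-0.7,"ty":-0.21,"tz":0.6,"ax":0.1,"ay":-1.7,"az":-0.1}]
```

>>> step_arm --plan '[{"grip": 6,"tx": -1.2,"ty": -0.2,"tz": 0.1,"ax": 0.1,"ay": -2.3,"az": -0.2},{"grip": 6,"tx": -2.4,"ty": -0.5,"tz": 0.3,"ax": 0.2,"ay": -4.6,"az": -0.3},{"grip": 6,"tx": -3.6,"ty": -0.7,"tz": 0.7,"ax": 0.3,"ay": -6.9,"az": -0.5},{"grip": 6,"tx": -3.5,"ty": -0.8,"tz": 1.1,"ax": 0.3,"ay": -6.9,"az": -0.5},{"grip": 6,"tx": -3.3,"ty": -0.8,"tz": 1.5,"ax": 0.2,"ay": -6.9,"az": -0.4},{"grip": 6,"tx": -2.4,"ty": -0.6,"tz": 1.4,"ax": 0.2,"ay": -5.2,"az": -0.3},{"grip": 6,"tx": -1.5,"ty": -0.4,"tz": 1.1,"ax": 0.1,"ay": -3.4,"az": -0.3},{"grip": 6,"tx": -0.7,"ty": -0.2,"tz": 0.6,"ax": 0.1,"ay": -1.7,"az": -0.1}]'

```text
time: 13.18
tool_pos: [519.0, -119.6, 94.9]
tcp_rot: [-179.9, -11.9, 92.1]
ft_force: [-0.4, 0.3, -0.5]
finger_gap: 60.0
```

>>> step_arm --plan '[{"grip": 6,"tx": 0,"ty": 0,"tz": 0,"ax": 0,"ay": 0,"az": 0},{"grip": 6,"tx": 0,"ty": 0,"tz": 0,"ax": 0,"ay": 0,"az": 0},{"grip": 6,"tx": 0,"ty": 0,"tz": 0,"ax": 0,"ay": 0,"az": 0},{"grip": 6,"tx": 0,"ty": 0,"tz": 0,"ax": 0,"ay": 0,"az": 0}]'

```text
time: 13.52
tool_pos: [521.0, -120.2, 97.5]
tcp_rot: [179.9, -12.1, 92.0]
ft_force: [0.0, -0.2, 0.6]
finger_gap: 59.8
```

```bash
python3 - <<'E'
from h import *
np.set_printoptions(precision=2,suppress=True)
s=sense();print(s['time'],s['tool_pos'],s['tcp_rot'],s['ft_force'],s['finger_gap'],s['qd'])
im=snapshot('wrist');cv2.imwrite('pics/w15.png',im[:,:,::-1]);np.save('s15.npy',s,allow_pickle=True)
crop(im,'pics/w15a.png',270,115,100,120,6)
E
```

```text
13.5167 [ 521.04 -120.17   97.53] [179.91 -12.09  91.96] [ 0.02 -0.17  0.6 ] 59.783000776718616 [-0.18 -0.04 -0.02 -0.24 -0.15  0.12]
```

View pics/w15.png

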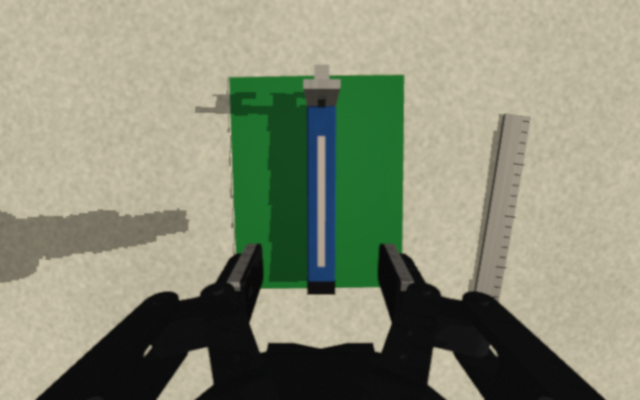

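View pics/w15a.png

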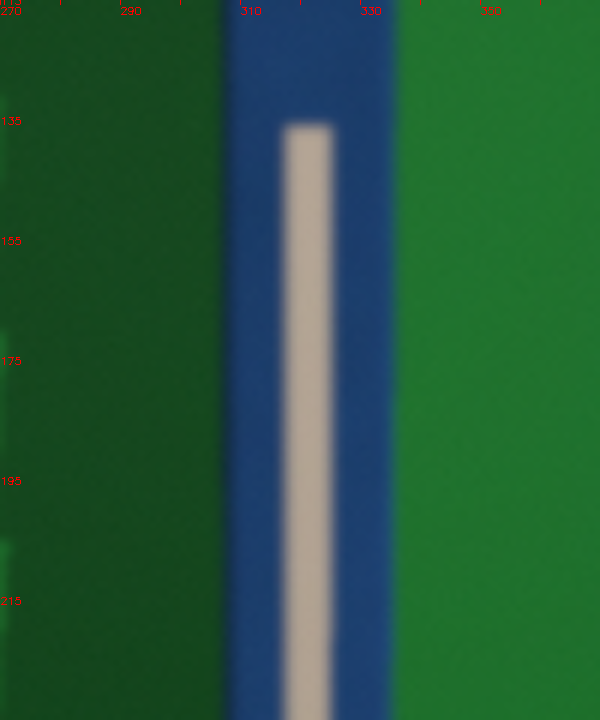

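```bash
python3 - <<'E'
from h import *
np.set_printoptions(precision=1,suppress=True)
s=np.load('s15.npy',allow_pickle=True).item()
p=pix('wrist',[(321.3,106.5),(321.4,200),(321.3,282),(321.3,293.5)],32,s);print(p)
print(pix('wrist',[(303,81),(340,81)],82,s))
im=cv2.imread('pics/w15.png')[:,:,::-1]
crop(im,'pics/w15b.png',290,55,60,60,8)
crop(im,'pics/w15c.png',290,260,60,40,8)
E
```

```text
[[ 517.8  -28.9   32. ]
 [ 520.5 -105.7   32. ]
 [ 522.8 -176.9   32. ]
 [ 523.2 -187.3   32. ]]
[[505.5 -23.5  82. ]
 [529.5 -22.6  82. ]]
```

View pics/w15b.png

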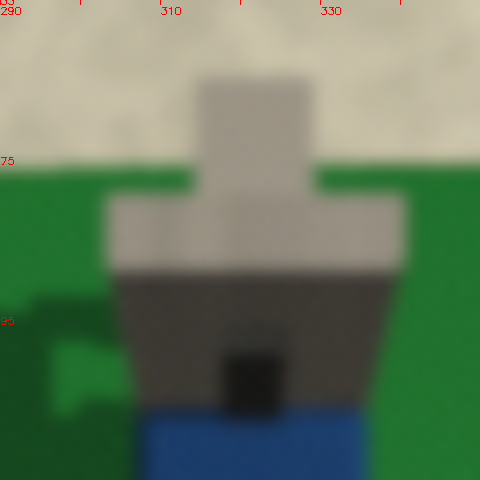

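View pics/w15c.png

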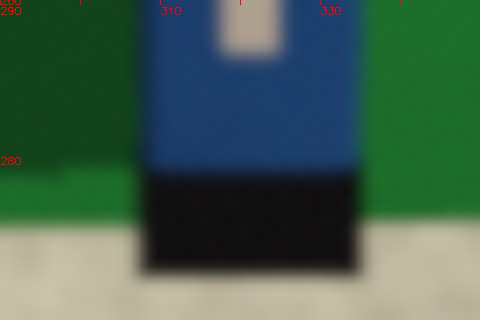

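```bash
python3 - <<'E'
from h import *
plan([([520.3,-100.5,20],tiltR(92,12)),([520.3,-100.5,-16.5],tiltR(92,12),12)],grip=5)
E
```

```text
[{"grip":5,"tx":0.04,"ty":-0,"tz":1.07,"ax":0,"ay":0,"az":0},{"grip":5,"tx":0.08,"ty":-0,"tz":2.13,"ax":0,"ay":0,"az":0},{"grip":5,"tx":0.1,"ty":-0.01,"tz":2.39,"ax":0,"ay":0,"az":0},{"grip":5,"tx":0.06,"ty":-0,"tz":1.6,"ax":0.1,"ay":-0.1,"az":0},{"grip":5,"tx":0.04,"ty":-0,"tz":0.8,"ax":0,"ay":0,"az":0},{"grip":5,"tx":-0.07,"ty":-0,"tz":0.34,"ax":0,"ay":0,"az":0},{"grip":5,"tx":-0.15,"ty":-0,"tz":0.68,"ax":0,"ay":0,"az":0},{"grip":5,"tx":-0.22,"ty":-0,"tz":1.02,"ax":0,"ay":0,"az":0}]
[{"grip":5,"tx":-0.16,"ty":-0,"tz":0.76,"ax":0,"ay":0,"az":0},{"grip":5,"tx":-0.11,"ty":-0,"tz":0.51,"ax":0,"ay":0,"az":0},{"grip":5,"tx":-0.05,"ty":-0,"tz":0.26,"ax":0,"ay":0,"az":0}]
```

>>> step_arm --plan '[{"grip": 5,"tx": 0,"ty": 0,"tz": 1,"ax": 0,"ay": 0,"az": 0},{"grip": 5,"tx": 0.1,"ty": 0,"tz": 2.1,"ax": 0,"ay": 0,"az": 0},{"grip": 5,"tx": 0.1,"ty": 0,"tz": 2.4,"ax": 0,"ay": 0,"az": 0},{"grip": 5,"tx": 0.1,"ty": 0,"tz": 1.6,"ax": 0,"ay": 0,"az": 0},{"grip": 5,"tx": 0,"ty": 0,"tz": 0.8,"ax": 0,"ay": 0,"az": 0},{"grip": 5,"tx": -0.1,"ty": 0,"tz": 0.5,"ax": 0,"ay": 0,"az": 0},{"grip": 5,"tx": -0.1,"ty": 0,"tz": 0.5,"ax": 0,"ay": 0,"az": 0}]'

```text
time: 14.15
tool_pos: [520.1, -100.5, 9.8]
tcp_rot: [180.0, -12.1, 92.0]
ft_force: [0.5, 0.2, 0.1]
finger_gap: 50.0
```

>>> step_arm --plan '[{"grip": 4.5,"tx": -0.15,"ty": 0,"tz": 0.7,"ax": 0,"ay": 0,"az": 0},{"grip": 4,"tx": -0.15,"ty": 0,"tz": 0.7,"ax": 0,"ay": 0,"az": 0},{"grip": 3.8,"tx": -0.1,"ty": 0,"tz": 0.5,"ax": 0,"ay": 0,"az": 0},{"grip": 3.5,"tx": -0.05,"ty": 0,"tz": 0.3,"ax": 0,"ay": 0,"az": 0},{"grip": 3.2,"tx": 0,"ty": 0,"tz": 0,"ax": 0,"ay": 0,"az": 0},{"grip": 3.2,"tx": 0,"ty": 0,"tz": 0,"ax": 0,"ay": 0,"az": 0}]'

```text
time: 14.65
tool_pos: [519.8, -100.2, -12.6]
tcp_rot: [180.0, -12.1, 92.0]
ft_force: [-0.7, -0.2, 0.5]
finger_gap: 32.1
```

```bash
python3 - <<'E'
from h import *
np.set_printoptions(precision=2,suppress=True)
s=sense();print(s['time'],s['tool_pos'],s['tcp_rot'],s['ft_force'],s['finger_gap'])
im=snapshot('wrist');cv2.imwrite('pics/w16.png',im[:,:,::-1])
E
```

```text
14.65 [ 519.76 -100.21  -12.59] [179.99 -12.08  91.96] [-0.74 -0.24  0.45] 32.062801610107066
```

View pics/w16.png

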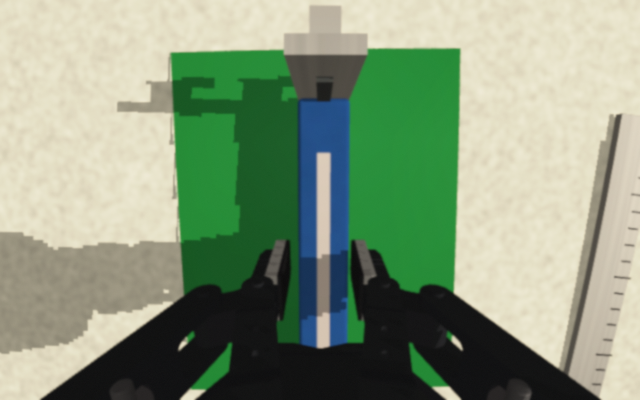

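>>> step_arm --plan '[{"grip": 3.2,"tx": -0.04,"ty": 0.05,"tz": 0.2,"ax": 0,"ay": 0,"az": 0},{"grip": 3.2,"tx": -0.04,"ty": 0.05,"tz": 0.2,"ax": 0,"ay": 0,"az": 0},{"grip": 3,"tx": 0,"ty": 0,"tz": 0,"ax": 0,"ay": 0,"az": 0},{"grip": 2.8,"tx": 0,"ty": 0,"tz": 0,"ax": 0,"ay": 0,"az": 0},{"grip": 2.6,"tx": 0,"ty": 0,"tz": 0,"ax": 0,"ay": 0,"az": 0},{"grip": 2.2,"tx": 0,"ty": 0,"tz": 0,"ax": 0,"ay": 0,"az": 0},{"grip": 1.5,"tx": 0,"ty": 0,"tz": 0,"ax": 0,"ay": 0,"az": 0},{"grip": 1.5,"tx": 0,"ty": 0,"tz": 0,"ax": 0,"ay": 0,"az": 0}]' --newtons 80

```text
time: 15.37
tool_pos: [521.1, -100.3, -16.3]
tcp_rot: [179.9, -12.1, 92.0]
ft_force: [-0.0, -0.3, 2.0]
finger_gap: 22.2
```

>>> step_arm --plan '[{"grip": 1.5,"tx": 0,"ty": 0,"tz": 0,"ax": 0,"ay": 0,"az": 0},{"grip": 1.5,"tx": 0.1,"ty": 0,"tz": -0.4,"ax": 0,"ay": 0,"az": 0},{"grip": 1.5,"tx": 0.2,"ty": 0,"tz": -0.9,"ax": 0,"ay": 0,"az": 0},{"grip": 1.5,"tx": 0.2,"ty": 0,"tz": -0.9,"ax": 0,"ay": 0,"az": 0},{"grip": 1.5,"tx": 0.1,"ty": 0,"tz": -0.5,"ax": 0,"ay": 0,"az": 0},{"grip": 1.5,"tx": 0,"ty": 0,"tz": 0,"ax": 0,"ay": 0,"az": 0},{"grip": 1.5,"tx": 0,"ty": 0,"tz": 0,"ax": 0,"ay": 0,"az": 0}]'

```text
time: 15.95
tool_pos: [521.3, -100.2, 11.8]
tcp_rot: [179.9, -12.0, 92.0]
ft_force: [-0.7, 0.1, -3.6]
finger_gap: 22.2
```

```bash
python3 - <<'E'
from h import *
np.set_printoptions(precision=2,suppress=True)
s=sense();print(s['time'],s['tool_pos'],s['tcp_rot'],s['ft_force'],s['finger_gap'],s['wrist_torque']);np.save('s17.npy',s,allow_pickle=True)
im=snapshot('wrist');cv2.imwrite('pics/w17.png',im[:,:,::-1])
crop(im,'pics/w17a.png',270,0,110,110,6)
im=snapshot('side');crop(im,'pics/s17a.png',300,170,110,90,6)
E
```

```text
15.95 [ 521.32 -100.17   11.75] [179.9  -12.03  91.98] [-0.7   0.05 -3.64] 22.24308891034731 [-0.32 -0.02 -0.01]
```

View pics/w17a.png

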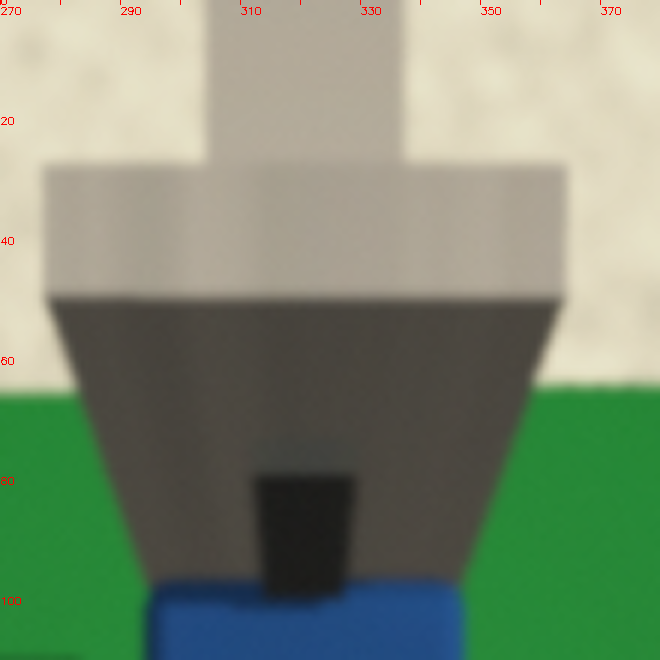

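View pics/s17a.png

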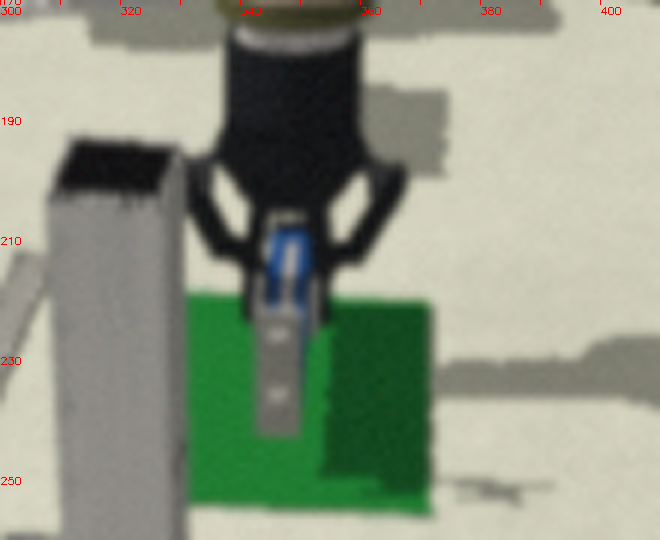

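```bash
python3 - <<'E'
from seat import *
np.set_printoptions(precision=2,suppress=True)
s=np.load('s17.npy',allow_pickle=True).item()
obj=[(86,12,65),(86,-12,65),(80,12,65),(80,-12,65),(80,12,15),(80,-12,15)]
img=[(277.3,27.5),(364.3,27.5),(277.7,49.7),(364.3,49.5),(295,97),(347,97)]
fit(obj,img,s)
fitup(obj,img,s,[520,-108,40,1.6])
E
```

```text
rms 0.4126979123305769 pos [ 520.79 -108.48   45.57] rpy [-0.26  1.22 91.93]
q [ 520.67 -107.51   44.52    1.61] yaw 92.06342795500525 rms 0.9495047068978338
[[-0.1, 0.3], [0.3, 0.1], [-0.2, 0.4], [0.2, 0.4], [-1.6, -1.9], [0.6, -2.0]]
```

```bash
cat > tgt.py <<'E'
from seat import *
s17=np.load('s17.npy',allow_pickle=True).item()
B=np.linalg.inv(Ttool(s17))@Tp([520.75,-108.2,45.05],[0,0.5,92.0])
S=Tp([569.2,140.,180],[0,0,88.6])
def hooktool(dx,dy,dz):
    H=S@Tp([dx,dy,dz],[0,0,0]); C=H@Tp([-86,0,-7],[0,0,0])
    return C@np.linalg.inv(B)
E
python3 - <<'E'
from tgt import *
np.set_printoptions(precision=2,suppress=True)
T=hooktool(-40,0,13);print(T[:3,3],R.from_matrix(T[:3,:3]).as_euler('xyz',degrees=True))
C=Ttool(sense())
plan([(C[:3,3]+[0,0,120],C[:3,:3],30),(T[:3,3],T[:3,:3],25)],grip=1.5)
E
```

```text
[567.17  22.31 152.77] [179.9  -12.53  88.58]
[{"grip":1.5,"tx":0.24,"ty":0,"tz":-1.12,"ax":0,"ay":0,"az":0},{"grip":1.5,"tx":0.48,"ty":0,"tz":-2.23,"ax":0,"ay":0,"az":0},{"grip":1.5,"tx":0.72,"ty":0,"tz":-3.35,"ax":0,"ay":0,"az":0},{"grip":1.5,"tx":0.54,"ty":0,"tz":-2.52,"ax":0,"ay":0,"az":0},{"grip":1.5,"tx":0.35,"ty":0,"tz":-1.68,"ax":0,"ay":0,"az":0},{"grip":1.5,"tx":0.18,"ty":0,"tz":-0.83,"ax":0,"ay":0,"az":0},{"grip":1.5,"tx":0.74,"ty":0.31,"tz":0.02,"ax":0,"ay":0,"az":0.2},{"grip":1.5,"tx":1.49,"ty":0.61,"tz":0.05,"ax":-0.1,"ay":0.1,"az":0.4}]
[{"grip":1.5,"tx":2.23,"ty":0.9,"tz":0.07,"ax":-0.2,"ay":0.1,"az":0.6},{"grip":1.5,"tx":2.24,"ty":0.88,"tz":0.08,"ax":-0.1,"ay":0.1,"az":0.6},{"grip":1.5,"tx":2.25,"ty":0.85,"tz":0.08,"ax":-0.2,"ay":0.1,"az":0.6},{"grip":1.5,"tx":1.7,"ty":0.62,"tz":0.07,"ax":-0.1,"ay":0,"az":0.5},{"grip":1.5,"tx":1.14,"ty":0.4,"tz":0.05,"ax":-0.1,"ay":0,"az":0.3},{"grip":1.5,"tx":0.57,"ty":0.2,"tz":0.02,"ax":0,"ay":0.1,"az":0.1}]
```

>>> step_arm --plan '[{"grip": 1.5,"tx": 0.25,"ty": 0,"tz": -1.1,"ax": 0,"ay": 0,"az": 0},{"grip": 1.5,"tx": 0.5,"ty": 0,"tz": -2.2,"ax": 0,"ay": 0,"az": 0},{"grip": 1.5,"tx": 0.7,"ty": 0,"tz": -3.3,"ax": 0,"ay": 0,"az": 0},{"grip": 1.5,"tx": 0.7,"ty": 0,"tz": -3.3,"ax": 0,"ay": 0,"az": 0},{"grip": 1.5,"tx": 0.5,"ty": 0,"tz": -2.2,"ax": 0,"ay": 0,"az": 0},{"grip": 1.5,"tx": 0.25,"ty": 0,"tz": -1.1,"ax": 0,"ay": 0,"az": 0},{"grip": 1.5,"tx": 0.7,"ty": 0.3,"tz": 0,"ax": 0,"ay": 0,"az": 0.2},{"grip": 1.5,"tx": 1.5,"ty": 0.6,"tz": 0,"ax": -0.1,"ay": 0,"az": 0.4}]'

```text
time: 16.72
tool_pos: [528.7, -78.1, 150.2]
tcp_rot: [-180.0, -12.0, 91.2]
ft_force: [0.0, 0.2, -3.7]
finger_gap: 22.4
```

>>> step_arm --plan '[{"grip": 1.5,"tx": 2.2,"ty": 0.9,"tz": 0.2,"ax": -0.2,"ay": 0,"az": 0.6},{"grip": 1.5,"tx": 2.2,"ty": 0.9,"tz": 0.3,"ax": -0.1,"ay": 0,"az": 0.6},{"grip": 1.5,"tx": 2.2,"ty": 0.8,"tz": 0.3,"ax": -0.2,"ay": 0,"az": 0.6},{"grip": 1.5,"tx": 1.5,"ty": 0.6,"tz": 0.2,"ax": -0.1,"ay": 0,"az": 0.5},{"grip": 1.5,"tx": 1,"ty": 0.3,"tz": 0.1,"ax": -0.1,"ay": 0,"az": 0.3},{"grip": 1.5,"tx": 0.5,"ty": 0.1,"tz": 0,"ax": 0,"ay": 0,"az": 0.1},{"grip": 1.5,"tx": 0,"ty": 0,"tz": 0,"ax": 0,"ay": 0,"az": 0},{"grip": 1.5,"tx": 0,"ty": 0,"tz": 0,"ax": 0,"ay": 0,"az": 0}]'

```text
time: 17.38
tool_pos: [564.0, 18.8, 159.3]
tcp_rot: [180.0, -12.1, 88.6]
ft_force: [-0.3, -0.1, -3.4]
finger_gap: 22.2
```

```bash
python3 - <<'E'
from tgt import *
np.set_printoptions(precision=2,suppress=True)
s=sense();print(s['time'],s['tool_pos'],s['tcp_rot'],s['ft_force'],s['finger_gap']);np.save('s18.npy',s,allow_pickle=True)
T=Ttool(s);H=np.linalg.inv(S)@T@B@Tp([86,0,7],[0,0,0]);print('hook in seat',H[:3,3],R.from_matrix(H[:3,:3]).as_euler('xyz',degrees=True))
im=snapshot('wrist');cv2.imwrite('pics/w18.png',im[:,:,::-1])
im=snapshot('side');crop(im,'pics/s18a.png',270,150,130,110,5)
Tt=hooktool(-40,0,13.5);plan([(Tt[:3,3],Tt[:3,:3],10)],grip=1.5)
E
```

```text
17.3833 [564.02  18.77 159.29] [179.96 -12.06  88.6 ] [-0.34 -0.09 -3.36] 22.225838907111324
hook in seat [-43.29   3.06  18.88] [0.06 0.47 0.03]
[{"grip":1.5,"tx":0.28,"ty":0.28,"tz":0.71,"ax":0,"ay":0.5,"az":0}]
```

View pics/w18.png

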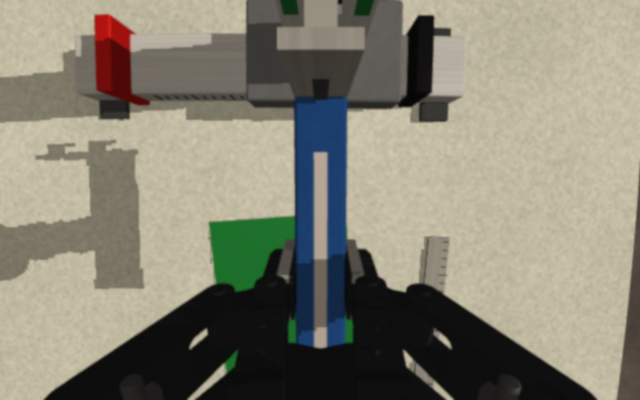

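View pics/s18a.png

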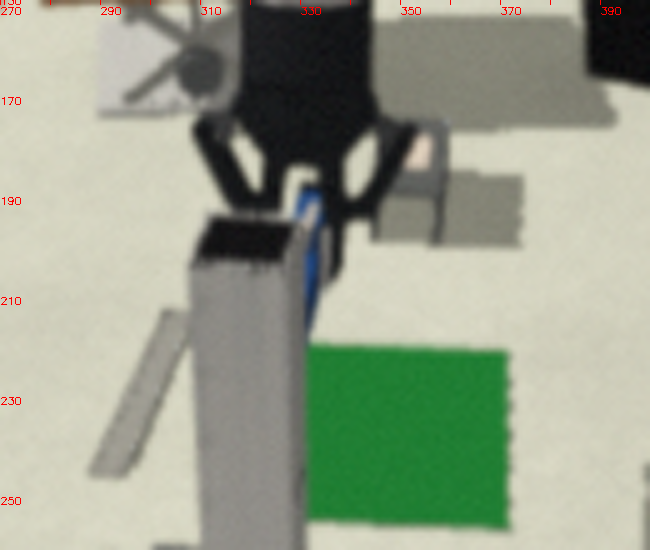

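>>> step_arm --plan '[{"grip": 1.5,"tx": 0.1,"ty": 0.1,"tz": 0.25,"ax": 0,"ay": 0.2,"az": 0},{"grip": 1.5,"tx": 0.1,"ty": 0.1,"tz": 0.25,"ax": 0,"ay": 0.3,"az": 0},{"grip": 1.5,"tx": 0.3,"ty": 0.1,"tz": 0.2,"ax": 0,"ay": 0,"az": 0},{"grip": 1.5,"tx": 0.5,"ty": 0,"tz": 0.1,"ax": 0,"ay": 0,"az": 0},{"grip": 1.5,"tx": 0.5,"ty": 0,"tz": 0.1,"ax": 0,"ay": 0,"az": 0},{"grip": 1.5,"tx": 0.3,"ty": 0,"tz": 0.1,"ax": 0,"ay": 0,"az": 0},{"grip": 1.5,"tx": 0,"ty": 0,"tz": 0,"ax": 0,"ay": 0,"az": 0},{"grip": 1.5,"tx": 0,"ty": 0,"tz": 0,"ax": 0,"ay": 0,"az": 0}]'

```text
time: 18.15
tool_pos: [568.1, 39.1, 154.4]
tcp_rot: [179.9, -12.6, 88.6]
ft_force: [-0.1, 0.1, -3.8]
finger_gap: 22.4
```

```bash
cat > chk.py <<'E'
from tgt import *
import sys
np.set_printoptions(precision=2,suppress=True)
s=sense();print(s['time'],s['tool_pos'],s['tcp_rot'],s['ft_force'],s['finger_gap'])
T=Ttool(s);H=np.linalg.inv(S)@T@B@Tp([86,0,7],[0,0,0]);print('hook in seat',H[:3,3],R.from_matrix(H[:3,:3]).as_euler('xyz',degrees=True))
n=sys.argv[1]
if n!='-':
    np.save(f's{n}.npy',s,allow_pickle=True)
    im=snapshot('wrist');cv2.imwrite(f'pics/w{n}.png',im[:,:,::-1]);crop(im,f'pics/w{n}a.png',250,0,150,115,5)
E
python3 chk.py 19
```

```text
18.15 [568.06  39.08 154.37] [179.88 -12.57  88.64] [-0.13  0.1  -3.81] 22.375191820717912
hook in seat [-23.24  -0.39  14.65] [-0.02 -0.04  0.05]
```

View pics/w19a.png

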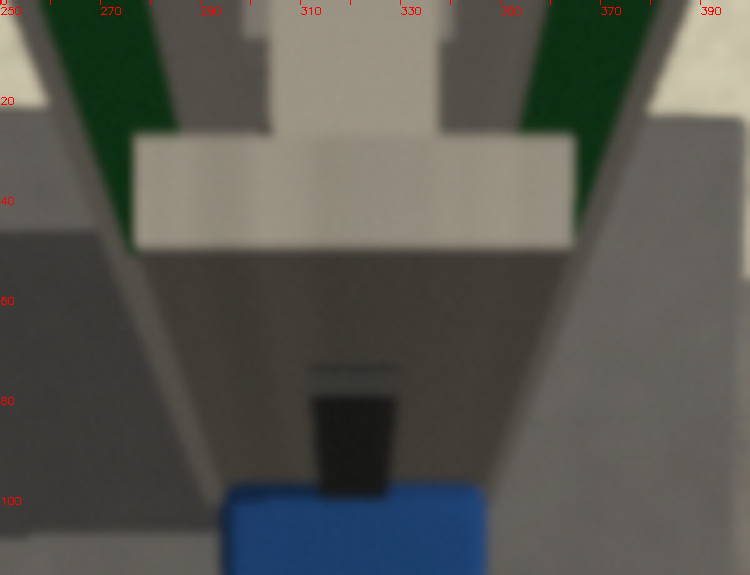

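>>> step_arm --plan '[{"grip": 1.5,"tx": 0.17,"ty": -0.03,"tz": 0.12,"ax": 0,"ay": 0,"az": 0},{"grip": 1.5,"tx": 0.26,"ty": 0,"tz": 0.12,"ax": 0,"ay": 0,"az": 0},{"grip": 1.5,"tx": 0.26,"ty": 0,"tz": 0.1,"ax": 0,"ay": 0,"az": 0},{"grip": 1.5,"tx": 0.17,"ty": 0,"tz": 0.04,"ax": 0,"ay": 0,"az": 0},{"grip": 1.5,"tx": 0,"ty": 0,"tz": 0,"ax": 0,"ay": 0,"az": 0},{"grip": 1.5,"tx": 0,"ty": 0,"tz": 0,"ax": 0,"ay": 0,"az": 0},{"grip": 1.5,"tx": 0,"ty": 0,"tz": 0,"ax": 0,"ay": 0,"az": 0}]'

```text
time: 18.78
tool_pos: [568.0, 47.8, 152.5]
tcp_rot: [179.9, -12.6, 88.6]
ft_force: [0.1, 0.3, -3.9]
finger_gap: 22.6
```

```bash
python3 chk.py 20
```

```text
18.7833 [568.02  47.85 152.46] [179.88 -12.57  88.6 ] [ 0.15  0.25 -3.95] 22.584415523162054
hook in seat [-14.48  -0.2   12.74] [-0.02 -0.04  0.01]
```

View pics/w20a.png

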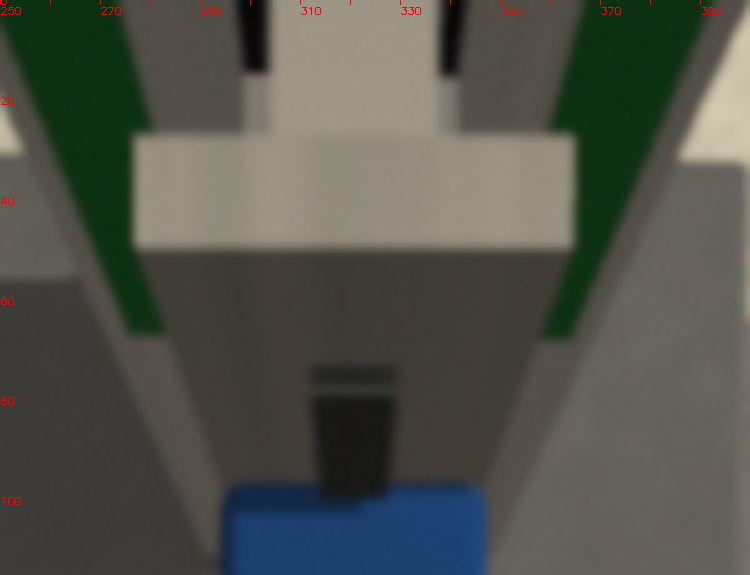

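>>> step_arm --plan '[{"grip": 1.5,"tx": 0.15,"ty": -0.02,"tz": 0.03,"ax": 0,"ay": 0,"az": 0},{"grip": 1.5,"tx": 0.2,"ty": 0,"tz": 0.04,"ax": 0,"ay": 0,"az": 0},{"grip": 1.5,"tx": 0.15,"ty": 0,"tz": 0.03,"ax": 0,"ay": 0,"az": 0},{"grip": 1.5,"tx": 0,"ty": 0,"tz": 0,"ax": 0,"ay": 0,"az": 0}]'

```text
time: 19.17
tool_pos: [567.9, 53.3, 152.6]
tcp_rot: [179.9, -12.6, 88.6]
ft_force: [-0.2, 0.4, -2.6]
finger_gap: 22.3
```

>>> step_arm --plan '[{"grip": 1.5,"tx": 0.15,"ty": 0,"tz": 0.03,"ax": 0,"ay": 0,"az": 0},{"grip": 1.5,"tx": 0.2,"ty": 0,"tz": 0.04,"ax": 0,"ay": 0,"az": 0},{"grip": 1.5,"tx": 0.15,"ty": 0,"tz": 0.03,"ax": 0,"ay": 0,"az": 0},{"grip": 1.5,"tx": 0,"ty": 0,"tz": 0,"ax": 0,"ay": 0,"az": 0}]'

```text
time: 19.5
tool_pos: [568.1, 58.5, 152.7]
tcp_rot: [179.9, -12.6, 88.6]
ft_force: [0.3, 0.4, -4.5]
finger_gap: 22.8
```

```bash
python3 chk.py 21
```

```text
19.5 [568.08  58.48 152.7 ] [179.88 -12.59  88.61] [ 0.28  0.39 -4.47] 22.802813582683353
hook in seat [-3.86  0.02 13.  ] [-0.02 -0.05  0.02]
```

View pics/w21a.png

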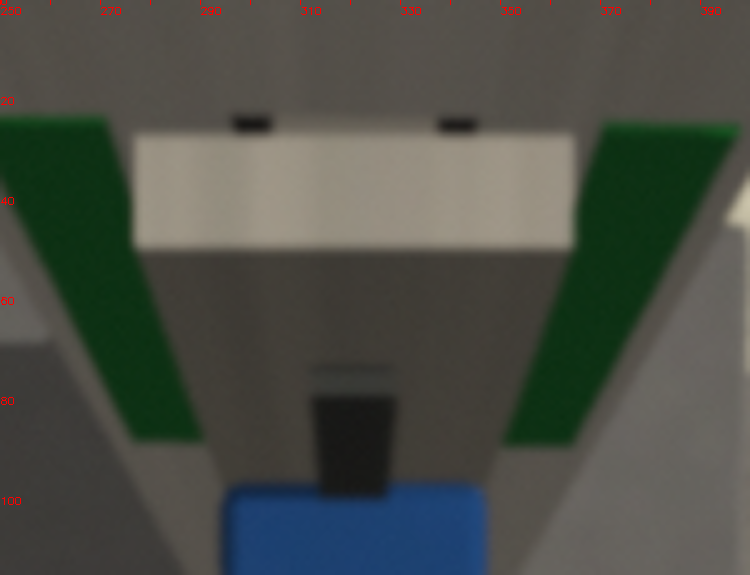

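>>> step_arm --plan '[{"grip": 1.5,"tx": 0.1,"ty": 0,"tz": 0.02,"ax": 0,"ay": 0,"az": 0},{"grip": 1.5,"tx": 0.1,"ty": 0,"tz": 0.02,"ax": 0,"ay": 0,"az": 0},{"grip": 1.5,"tx": 0.05,"ty": 0,"tz": 0.01,"ax": 0,"ay": 0,"az": 0},{"grip": 1.5,"tx": 0,"ty": 0,"tz": 0,"ax": 0,"ay": 0,"az": 0}]'

```text
time: 19.88
tool_pos: [568.1, 60.7, 152.7]
tcp_rot: [179.9, -12.6, 88.6]
ft_force: [-0.2, 0.2, -3.3]
finger_gap: 22.2
```

>>> step_arm --plan '[{"grip": 1.5,"tx": 0.05,"ty": 0,"tz": 0.01,"ax": 0,"ay": 0,"az": 0},{"grip": 1.5,"tx": 0.05,"ty": 0,"tz": 0.01,"ax": 0,"ay": 0,"az": 0},{"grip": 1.5,"tx": 0,"ty": 0,"tz": 0,"ax": 0,"ay": 0,"az": 0}]'

```text
time: 20.13
tool_pos: [568.2, 61.4, 152.8]
tcp_rot: [179.9, -12.6, 88.6]
ft_force: [-0.2, -2.1, -3.6]
finger_gap: 22.4
```

```bash
python3 chk.py 22
```

```text
20.1333 [568.19  61.44 152.77] [179.88 -12.55  88.59] [-0.22 -2.07 -3.57] 22.363059184855235
hook in seat [-0.87 -0.05 13.03] [-0.02 -0.02  0.  ]
```

View pics/w22a.png

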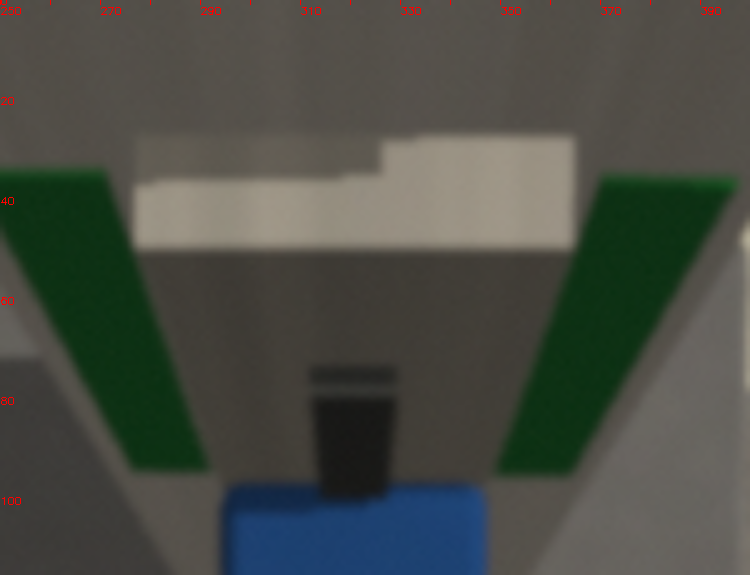

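>>> step_arm --plan '[{"grip": 1.5,"tx": -0.06,"ty": 0,"tz": 0,"ax": 0,"ay": 0,"az": 0},{"grip": 1.5,"tx": -0.05,"ty": 0,"tz": 0.2,"ax": 0,"ay": 0,"az": 0},{"grip": 1.5,"tx": -0.06,"ty": 0,"tz": 0.3,"ax": 0,"ay": 0,"az": 0},{"grip": 1.5,"tx": -0.04,"ty": 0,"tz": 0.2,"ax": 0,"ay": 0,"az": 0},{"grip": 1.5,"tx": 0,"ty": 0,"tz": 0,"ax": 0,"ay": 0,"az": 0}]'

```text
time: 20.6
tool_pos: [567.6, 61.2, 144.5]
tcp_rot: [180.0, -12.6, 88.6]
ft_force: [0.1, -0.1, -3.0]
finger_gap: 22.3
```

```bash
python3 chk.py -
```

```text
20.6 [567.62  61.24 144.48] [179.97 -12.59  88.58] [ 0.07 -0.11 -2.97] 22.302490050191132
hook in seat [-1.1   0.47  4.79] [ 0.06 -0.06  0.01]
```

>>> step_arm --plan '[{"grip": 1.5,"tx": -0.03,"ty": 0,"tz": 0.15,"ax": 0,"ay": 0,"az": 0},{"grip": 1.5,"tx": -0.03,"ty": 0,"tz": 0.15,"ax": 0,"ay": 0,"az": 0},{"grip": 1.5,"tx": -0.02,"ty": 0,"tz": 0.1,"ax": 0,"ay": 0,"az": 0},{"grip": 1.5,"tx": 0,"ty": 0,"tz": 0,"ax": 0,"ay": 0,"az": 0}]'

```text
time: 20.93
tool_pos: [568.0, 61.3, 141.0]
tcp_rot: [179.9, -12.6, 88.6]
ft_force: [-0.2, 0.7, -3.8]
finger_gap: 22.6
```

>>> step_arm --plan '[{"grip": 1.5,"tx": -0.02,"ty": 0,"tz": 0.08,"ax": 0,"ay": 0,"az": 0},{"grip": 1.5,"tx": 0,"ty": 0,"tz": 0,"ax": 0,"ay": 0,"az": 0}]'

```text
time: 21.1
tool_pos: [568.2, 61.2, 140.5]
tcp_rot: [179.9, -12.6, 88.6]
ft_force: [-0.0, -0.4, -3.8]
finger_gap: 22.7
```

```bash
python3 chk.py -
```

```text
21.1 [568.17  61.19 140.48] [179.89 -12.58  88.59] [-0.   -0.37 -3.8 ] 22.668703295195563
hook in seat [-1.13 -0.03  0.76] [-0.02 -0.04  0.01]
```

Still no vertical contact; continue down in small steps.

>>> step_arm --plan '[{"grip": 1.5,"tx": -0.02,"ty": 0,"tz": 0.08,"ax": 0,"ay": 0,"az": 0},{"grip": 1.5,"tx": -0.01,"ty": 0,"tz": 0.05,"ax": 0,"ay": 0,"az": 0},{"grip": 1.5,"tx": 0,"ty": 0,"tz": 0,"ax": 0,"ay": 0,"az": 0}]'

```text
time: 21.35
tool_pos: [568.2, 61.2, 139.1]
tcp_rot: [179.9, -12.6, 88.6]
ft_force: [0.1, -0.9, -4.3]
finger_gap: 22.4
```

>>> step_arm --plan '[{"grip": 1.5,"tx": -0.02,"ty": 0,"tz": 0.08,"ax": 0,"ay": 0,"az": 0},{"grip": 1.5,"tx": -0.01,"ty": 0,"tz": 0.05,"ax": 0,"ay": 0,"az": 0},{"grip": 1.5,"tx": 0,"ty": 0,"tz": 0,"ax": 0,"ay": 0,"az": 0}]'

```text
time: 21.6
tool_pos: [568.5, 61.3, 138.5]
tcp_rot: [179.8, -12.6, 88.6]
ft_force: [-0.9, -0.4, 1.7]
finger_gap: 22.2
```

```bash
python3 chk.py 23
```

```text
21.6 [568.46  61.26 138.46] [179.84 -12.59  88.6 ] [-0.95 -0.37  1.75] 22.21627748020257
hook in seat [-1.07 -0.28 -1.23] [-0.06 -0.06  0.01]
```

View pics/w23.png

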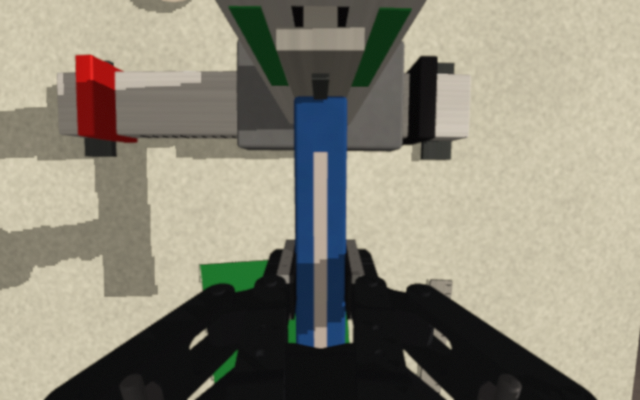

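>>> step_arm --plan '[{"grip": 1.5,"tx": 0,"ty": 0,"tz": 0.08,"ax": 0,"ay": 0,"az": 0},{"grip": 1.5,"tx": 0.02,"ty": 0,"tz": 0,"ax": 0,"ay": 0,"az": 0},{"grip": 1.5,"tx": 0,"ty": 0,"tz": 0,"ax": 0,"ay": 0,"az": 0}]'

```text
time: 21.9
tool_pos: [568.6, 61.2, 138.0]
tcp_rot: [179.8, -12.6, 88.6]
ft_force: [-2.7, -2.5, 4.1]
finger_gap: 22.5
```

>>> step_arm --plan '[{"grip": 2.2,"tx": 0,"ty": 0,"tz": 0,"ax": 0,"ay": 0,"az": 0},{"grip": 2.6,"tx": 0,"ty": 0,"tz": 0,"ax": 0,"ay": 0,"az": 0},{"grip": 3,"tx": 0,"ty": 0,"tz": 0,"ax": 0,"ay": 0,"az": 0},{"grip": 4,"tx": 0,"ty": 0,"tz": 0,"ax": 0,"ay": 0,"az": 0},{"grip": 5,"tx": 0,"ty": 0,"tz": 0,"ax": 0,"ay": 0,"az": 0},{"grip": 5,"tx": 0,"ty": 0,"tz": 0,"ax": 0,"ay": 0,"az": 0},{"grip": 5,"tx": 0,"ty": 0,"tz": 0,"ax": 0,"ay": 0,"az": 0}]'

```text
time: 22.48
tool_pos: [568.2, 61.6, 137.0]
tcp_rot: [179.9, -12.6, 88.6]
ft_force: [-0.3, -0.4, -0.2]
finger_gap: 49.8
```

```bash
python3 chk.py 24
```

```text
22.4833 [568.15  61.59 137.01] [179.89 -12.58  88.59] [-0.26 -0.39 -0.2 ] 49.766789371874246
hook in seat [-0.73 -0.01 -2.69] [-0.01 -0.05  0.01]
```

View pics/w24.png

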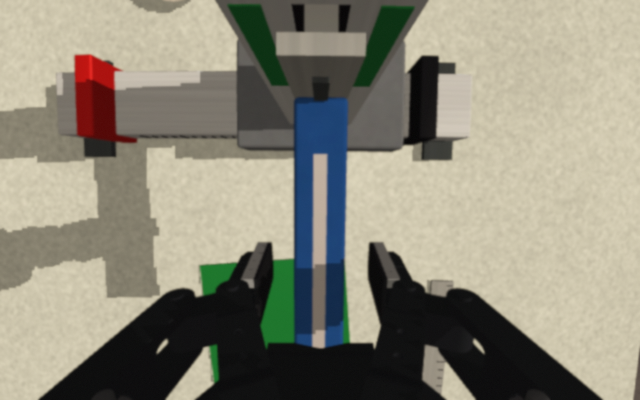

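```bash
python3 - <<'E'
from h import *
T=Ttool(sense());p=T[:3,3]
z=T[:3,2]
plan([(p-z*120,T[:3,:3]),([600,20,400],tiltR(70,0)),([660,160,400],tiltR(0,0))],grip=4)
E
```

```text
[{"grip":4,"tx":0,"ty":0,"tz":-1.14,"ax":0,"ay":0,"az":0},{"grip":4,"tx":-0,"ty":0,"tz":-2.29,"ax":0,"ay":0,"az":0},{"grip":4,"tx":-0,"ty":0,"tz":-3.43,"ax":0,"ay":0,"az":0},{"grip":4,"tx":-0,"ty":-0,"tz":-2.57,"ax":0,"ay":0,"az":0},{"grip":4,"tx":-0,"ty":-0,"tz":-1.71,"ax":0,"ay":0,"az":0},{"grip":4,"tx":-0,"ty":0,"tz":-0.86,"ax":0,"ay":0,"az":0},{"grip":4,"tx":0.17,"ty":0.32,"tz":-1.39,"ax":-0.2,"ay":-1.2,"az":1.8},{"grip":4,"tx":0.29,"ty":0.63,"tz":-2.77,"ax":-0.4,"ay":-2.4,"az":3.5}]
[{"grip":4,"tx":0.33,"ty":0.96,"tz":-4.17,"ax":-0.5,"ay":-3.6,"az":5.3},{"grip":4,"tx":0.11,"ty":0.73,"tz":-3.14,"ax":-0.4,"ay":-2.6,"az":4},{"grip":4,"tx":0.02,"ty":0.5,"tz":-2.09,"ax":-0.3,"ay":-1.8,"az":2.6},{"grip":4,"tx":-0.02,"ty":0.25,"tz":-1.04,"ax":-0.1,"ay":-0.9,"az":1.3},{"grip":4,"tx":0.48,"ty":0.03,"tz":-0,"ax":0,"ay":0,"az":2.2},{"grip":4,"tx":0.97,"ty":0.02,"tz":-0,"ax":0,"ay":0,"az":4.4},{"grip":4,"tx":1.45,"ty":-0.09,"tz":-0,"ax":0,"ay":0,"az":6.7},{"grip":4,"tx":1.43,"ty":-0.25,"tz":-0,"ax":0,"ay":0,"az":6.7}]
[{"grip":4,"tx":1.39,"ty":-0.42,"tz":-0,"ax":0,"ay":0,"az":6.7},{"grip":4,"tx":1.33,"ty":-0.58,"tz":-0,"ax":0,"ay":0,"az":6.7},{"grip":4,"tx":1.25,"ty":-0.73,"tz":-0,"ax":0,"ay":0,"az":6.7},{"grip":4,"tx":1.16,"ty":-0.87,"tz":-0,"ax":0,"ay":0,"az":6.6},{"grip":4,"tx":1.05,"ty":-1,"tz":-0,"ax":0,"ay":0,"az":6.7},{"grip":4,"tx":0.93,"ty":-1.11,"tz":-0,"ax":0,"ay":0,"az":6.6},{"grip":4,"tx":0.6,"ty":-0.91,"tz":-0,"ax":0,"ay":0,"az":5},{"grip":4,"tx":0.34,"ty":-0.64,"tz":-0,"ax":0,"ay":0,"az":3.3}]
[{"grip":4,"tx":0.15,"ty":-0.33,"tz":-0,"ax":0,"ay":0,"az":1.7}]
```

>>> step_arm --plan '[{"grip": 5,"tx": 0,"ty": 0,"tz": -1,"ax": 0,"ay": 0,"az": 0},{"grip": 5,"tx": 0,"ty": 0,"tz": -2,"ax": 0,"ay": 0,"az": 0},{"grip": 5,"tx": 0,"ty": 0,"tz": -3,"ax": 0,"ay": 0,"az": 0},{"grip": 5,"tx": 0,"ty": 0,"tz": -3,"ax": 0,"ay": 0,"az": 0},{"grip": 5,"tx": 0,"ty": 0,"tz": -2,"ax": 0,"ay": 0,"az": 0},{"grip": 5,"tx": 0,"ty": 0,"tz": -1,"ax": 0,"ay": 0,"az": 0},{"grip": 5,"tx": 0,"ty": 0,"tz": 0,"ax": 0,"ay": 0,"az": 0},{"grip": 5,"tx": 0,"ty": 0,"tz": 0,"ax": 0,"ay": 0,"az": 0}]'

```text
time: 23.2
tool_pos: [567.4, 35.3, 254.1]
tcp_rot: [179.9, -12.6, 88.6]
ft_force: [-0.2, 0.2, 0.2]
finger_gap: 50.1
```

```bash
python3 chk.py 25; python3 -c "
from h import *
im=cv2.imread('pics/w25.png')[:,:,::-1];crop(im,'pics/w25b.png',270,0,110,110,6)
im=snapshot('side');crop(im,'pics/s25a.png',270,150,130,110,5)"
```

```text
23.2 [567.4   35.33 254.12] [179.87 -12.57  88.58] [-0.25  0.18  0.23] 50.086794057439754
hook in seat [-27.    0.1 114.4] [-0.04 -0.04 -0.01]
```

View pics/w25.png

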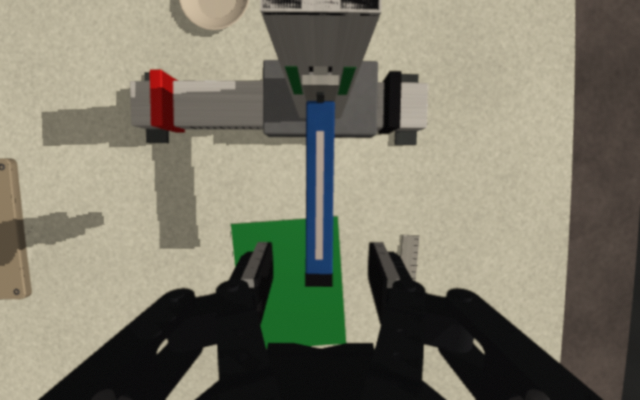

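View pics/w25b.png

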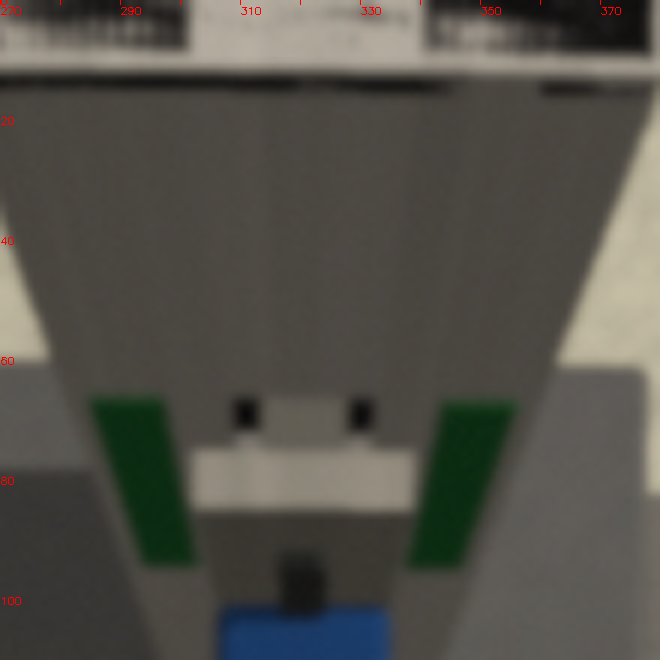

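View pics/s25a.png

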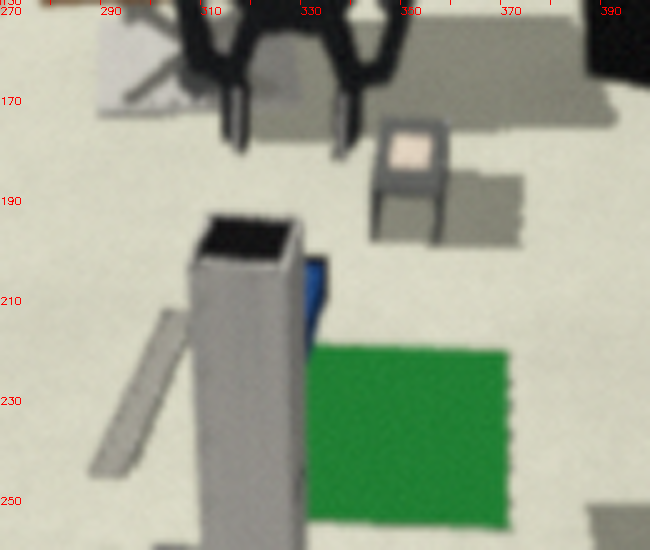

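>>> step_arm --plan '[{"grip": 4,"tx": 0.2,"ty": 0.3,"tz": -1.4,"ax": -0.2,"ay": -1.2,"az": 1.8},{"grip": 3,"tx": 0.3,"ty": 0.6,"tz": -2.8,"ax": -0.4,"ay": -2.4,"az": 3.5},{"grip": 2,"tx": 0.3,"ty": 1,"tz": -4,"ax": -0.5,"ay": -3.6,"az": 5.3},{"grip": 1,"tx": 0.1,"ty": 0.7,"tz": -3.1,"ax": -0.4,"ay": -2.6,"az": 4},{"grip": 0,"tx": 0,"ty": 0.5,"tz": -2.1,"ax": -0.3,"ay": -1.8,"az": 2.6},{"grip": 0,"tx": 0,"ty": 0.25,"tz": -1,"ax": -0.1,"ay": -0.9,"az": 1.3},{"grip": 0,"tx": 0.5,"ty": 0,"tz": 0,"ax": 0,"ay": 0,"az": 2.2},{"grip": 0,"tx": 1,"ty": 0,"tz": 0,"ax": 0,"ay": 0,"az": 4.4}]'

```text
time: 23.97
tool_pos: [605.2, 34.3, 397.3]
tcp_rot: [-179.9, 0.1, 63.3]
ft_force: [-0.7, 0.1, 0.5]
finger_gap: 0.1
```

>>> step_arm --plan '[{"grip": 0,"tx": 1.4,"ty": -0.1,"tz": 0,"ax": 0,"ay": 0,"az": 6.7},{"grip": 0,"tx": 1.4,"ty": -0.3,"tz": 0,"ax": 0,"ay": 0,"az": 6.7},{"grip": 0,"tx": 1.4,"ty": -0.4,"tz": 0,"ax": 0,"ay": 0,"az": 6.7},{"grip": 0,"tx": 1.3,"ty": -0.6,"tz": 0,"ax": 0,"ay": 0,"az": 6.7},{"grip": 0,"tx": 1.3,"ty": -0.7,"tz": 0,"ax": 0,"ay": 0,"az": 6.7},{"grip": 0,"tx": 1.2,"ty": -0.9,"tz": 0,"ax": 0,"ay": 0,"az": 6.6},{"grip": 0,"tx": 1,"ty": -1,"tz": 0,"ax": 0,"ay": 0,"az": 6.7},{"grip": 0,"tx": 0.9,"ty": -1.1,"tz": 0,"ax": 0,"ay": 0,"az": 6.6}]'

```text
time: 24.63
tool_pos: [649.6, 141.5, 395.5]
tcp_rot: [-180.0, 0.2, 9.7]
ft_force: [-0.5, -0.8, 0.9]
finger_gap: -0.3
```

>>> step_arm --plan '[{"grip": 0,"tx": 0.6,"ty": -0.9,"tz": 0,"ax": 0,"ay": 0,"az": 5},{"grip": 0,"tx": 0.3,"ty": -0.6,"tz": 0,"ax": 0,"ay": 0,"az": 3.3},{"grip": 0,"tx": 0.2,"ty": -0.3,"tz": 0,"ax": 0,"ay": 0,"az": 1.7},{"grip": 0,"tx": 0,"ty": 0,"tz": 0,"ax": 0,"ay": 0,"az": 0},{"grip": 0,"tx": 0,"ty": 0,"tz": 0,"ax": 0,"ay": 0,"az": 0}]'

```text
time: 25.05
tool_pos: [658.2, 160.0, 395.9]
tcp_rot: [180.0, 0.2, 0.1]
ft_force: [0.0, -0.7, -0.8]
finger_gap: -0.0
```

```bash
python3 chk.py 26; python3 -c "
from h import *
im=snapshot('side');cv2.imwrite('pics/s26.png',im[:,:,::-1])
plan([([640,164,245],tiltR(-2,0))],grip=0)"
```

```text
25.05 [658.17 160.   395.95] [179.97   0.21   0.11] [ 0.01 -0.74 -0.84] -0.03098241309208326
hook in seat [  25.24 -173.07  238.04] [  0.07  12.75 -88.46]
[{"grip":0,"tx":-0.13,"ty":-0.03,"tz":1.13,"ax":0,"ay":0,"az":0.2},{"grip":0,"tx":-0.27,"ty":-0.07,"tz":2.25,"ax":0,"ay":0,"az":0.3},{"grip":0,"tx":-0.4,"ty":-0.1,"tz":3.38,"ax":0,"ay":0,"az":0.4},{"grip":0,"tx":-0.4,"ty":-0.09,"tz":3.38,"ax":0,"ay":0.1,"az":0.5},{"grip":0,"tx":-0.3,"ty":-0.07,"tz":2.53,"ax":0,"ay":0,"az":0.3},{"grip":0,"tx":-0.2,"ty":-0.05,"tz":1.69,"ax":0,"ay":0,"az":0.2},{"grip":0,"tx":-0.1,"ty":-0.02,"tz":0.85,"ax":0,"ay":0,"az":0.2}]
```

View pics/w26.png

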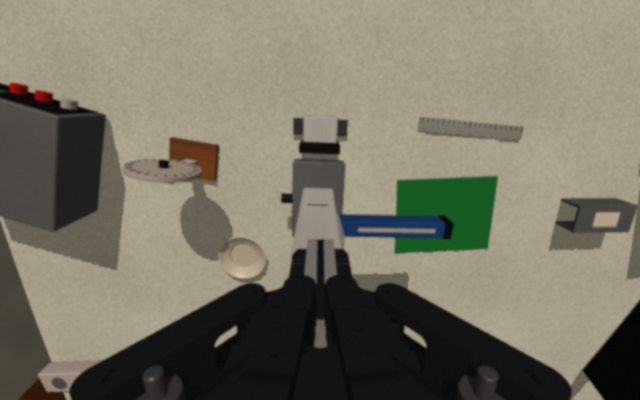

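View pics/s26.png

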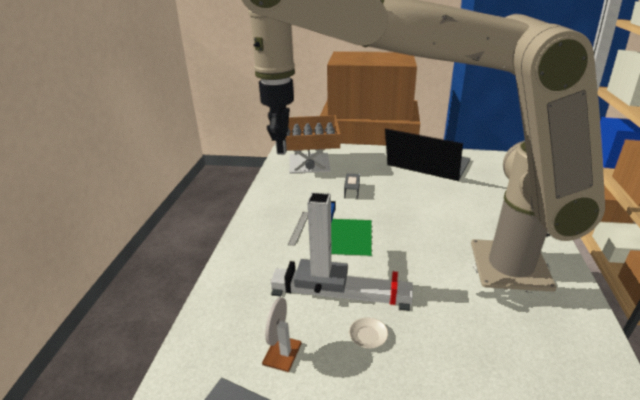

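>>> step_arm --plan '[{"grip": 0,"tx": -0.1,"ty": 0,"tz": 1.1,"ax": 0,"ay": 0,"az": 0.2},{"grip": 0,"tx": -0.2,"ty": -0.1,"tz": 2.2,"ax": 0,"ay": 0,"az": 0.3},{"grip": 0,"tx": -0.3,"ty": -0.1,"tz": 3.4,"ax": 0,"ay": 0,"az": 0.4},{"grip": 0,"tx": -0.3,"ty": -0.1,"tz": 3.4,"ax": 0,"ay": 0,"az": 0.5},{"grip": 0,"tx": -0.2,"ty": -0.1,"tz": 2.5,"ax": 0,"ay": 0,"az": 0.3},{"grip": 0,"tx": -0.1,"ty": -0.05,"tz": 1.7,"ax": 0,"ay": 0,"az": 0.2},{"grip": 0,"tx": 0,"ty": 0,"tz": 0.9,"ax": 0,"ay": 0,"az": 0.2},{"grip": 0,"tx": 0,"ty": 0,"tz": 0,"ax": 0,"ay": 0,"az": 0}]'

```text
time: 25.82
tool_pos: [645.0, 163.7, 243.2]
tcp_rot: [179.9, 0.3, -2.1]
ft_force: [-0.1, -0.2, -0.8]
finger_gap: 0.1
```

```bash
python3 chk.py 27; python3 -c "
from h import *
im=snapshot('side');crop(im,'pics/s27.png',230,100,190,150,4)
im=snapshot('top');crop(im,'pics/t27.png',200,120,150,120,5)"
```

```text
25.8167 [645.05 163.75 243.18] [179.94   0.28  -2.1 ] [-0.08 -0.25 -0.81] 0.11213010806399615
hook in seat [  25.42 -159.94   85.17] [  0.04  12.82 -90.67]
```

View pics/w27.png

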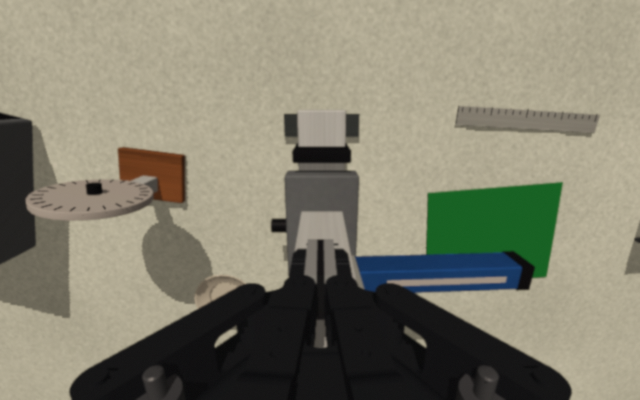

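View pics/s27.png

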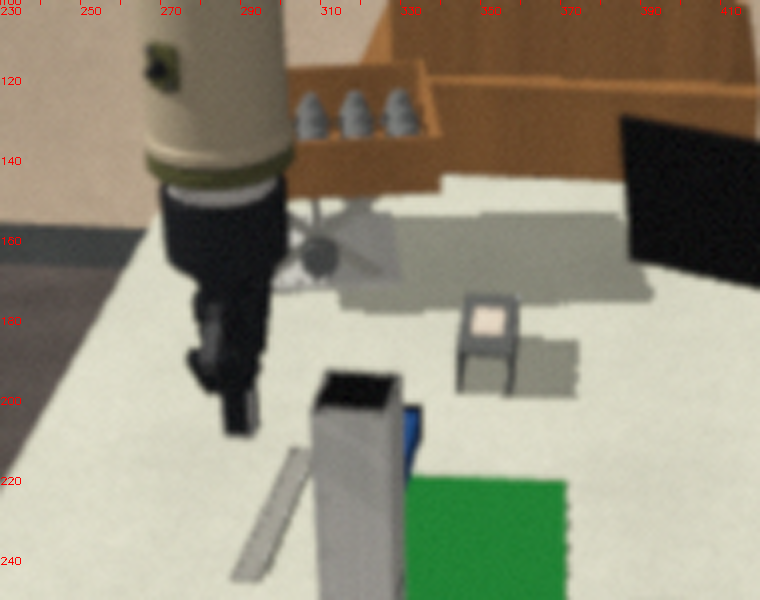

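>>> step_arm --plan '[{"grip": 0,"tx": -0.5,"ty": 0,"tz": 0,"ax": 0,"ay": 0,"az": 0},{"grip": 0,"tx": -1,"ty": 0,"tz": 0,"ax": 0,"ay": 0,"az": 0},{"grip": 0,"tx": -1,"ty": 0,"tz": 0,"ax": 0,"ay": 0,"az": 0},{"grip": 0,"tx": -0.6,"ty": 0,"tz": 0,"ax": 0,"ay": 0,"az": 0},{"grip": 0,"tx": -0.3,"ty": 0,"tz": 0,"ax": 0,"ay": 0,"az": 0},{"grip": 0,"tx": -0.3,"ty": 0,"tz": 0,"ax": 0,"ay": 0,"az": 0},{"grip": 0,"tx": -0.3,"ty": 0,"tz": 0,"ax": 0,"ay": 0,"az": 0}]'

```text
time: 26.55
tool_pos: [606.8, 165.8, 246.8]
tcp_rot: [-180.0, -0.0, -2.1]
ft_force: [6.8, -0.2, 3.3]
finger_gap: 0.1
```

>>> step_arm --plan '[{"grip": 0,"tx": -0.3,"ty": 0,"tz": 0,"ax": 0,"ay": 0,"az": 0},{"grip": 0,"tx": -0.3,"ty": 0,"tz": 0,"ax": 0,"ay": 0,"az": 0},{"grip": 0,"tx": -0.3,"ty": 0,"tz": 0,"ax": 0,"ay": 0,"az": 0},{"grip": 0,"tx": -0.3,"ty": 0,"tz": 0,"ax": 0,"ay": 0,"az": 0}]'

```text
time: 26.88
tool_pos: [594.8, 166.2, 246.7]
tcp_rot: [-180.0, -0.0, -2.1]
ft_force: [2.9, 0.4, 2.0]
finger_gap: -0.0
```

>>> step_arm --plan '[{"grip": 0,"tx": -0.4,"ty": 0,"tz": 0,"ax": 0,"ay": 0,"az": 0},{"grip": 0,"tx": -0.5,"ty": 0,"tz": 0,"ax": 0,"ay": 0,"az": 0},{"grip": 0,"tx": -0.6,"ty": 0,"tz": 0,"ax": 0,"ay": 0,"az": 0},{"grip": 0,"tx": -0.6,"ty": 0,"tz": 0,"ax": 0,"ay": 0,"az": 0},{"grip": 0,"tx": -0.6,"ty": 0,"tz": 0,"ax": 0,"ay": 0,"az": 0},{"grip": 0,"tx": -0.6,"ty": 0,"tz": 0,"ax": 0,"ay": 0,"az": 0},{"grip": 0,"tx": -0.6,"ty": 0,"tz": 0,"ax": 0,"ay": 0,"az": 0},{"grip": 0,"tx": -0.6,"ty": 0,"tz": 0,"ax": 0,"ay": 0,"az": 0}]'

```text
time: 27.55
tool_pos: [548.9, 167.8, 246.2]
tcp_rot: [180.0, 0.0, -2.1]
ft_force: [3.6, -0.3, 3.1]
finger_gap: 0.1
```

>>> step_arm --plan '[{"grip": 0,"tx": -0.6,"ty": 0,"tz": 0,"ax": 0,"ay": 0,"az": 0},{"grip": 0,"tx": -0.6,"ty": 0,"tz": 0,"ax": 0,"ay": 0,"az": 0},{"grip": 0,"tx": -0.6,"ty": 0,"tz": 0,"ax": 0,"ay": 0,"az": 0},{"grip": 0,"tx": -0.6,"ty": 0,"tz": 0,"ax": 0,"ay": 0,"az": 0},{"grip": 0,"tx": -0.5,"ty": 0,"tz": 0,"ax": 0,"ay": 0,"az": 0},{"grip": 0,"tx": -0.4,"ty": 0,"tz": 0,"ax": 0,"ay": 0,"az": 0},{"grip": 0,"tx": -0.3,"ty": 0,"tz": 0,"ax": 0,"ay": 0,"az": 0},{"grip": 0,"tx": -0.2,"ty": 0,"tz": 0,"ax": 0,"ay": 0,"az": 0}]'

```text
time: 28.22
tool_pos: [511.1, 169.3, 246.1]
tcp_rot: [180.0, 0.1, -2.1]
ft_force: [2.9, -2.3, 1.1]
finger_gap: -0.0
```

```bash
python3 chk.py -; python3 -c "
from h import *
im=snapshot('side');crop(im,'pics/s28.png',260,150,170,160,4.4)"
```

```text
28.2167 [511.07 169.3  246.08] [180.     0.05  -2.09] [ 2.88 -2.35  1.09] -0.015994507989220804
hook in seat [ 27.69 -25.78  88.41] [  0.1   12.58 -90.65]
```

View pics/s28.png

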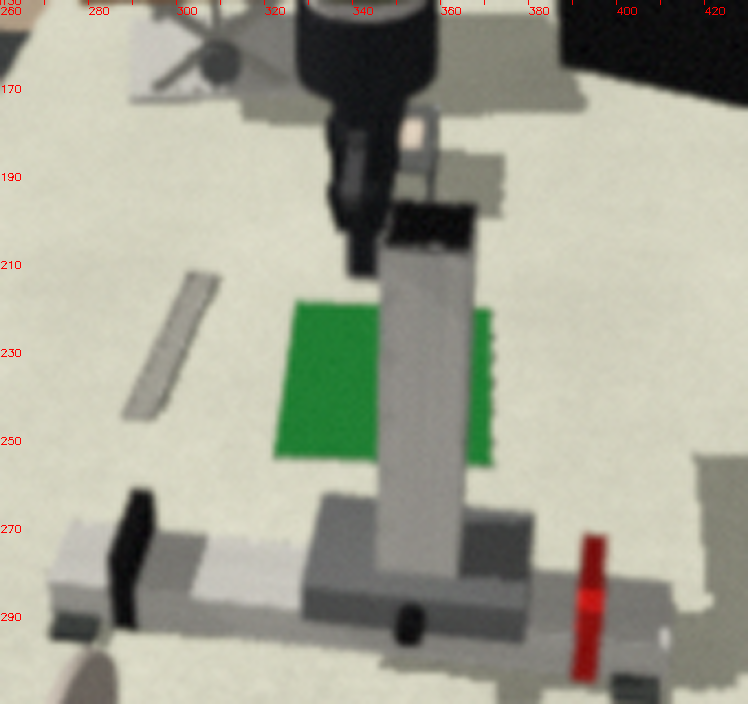

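>>> step_arm --plan '[{"grip": 0,"tx": -0.2,"ty": 0,"tz": 0,"ax": 0,"ay": 0,"az": 0},{"grip": 0,"tx": -0.3,"ty": 0,"tz": 0,"ax": 0,"ay": 0,"az": 0},{"grip": 0,"tx": -0.4,"ty": 0,"tz": 0,"ax": 0,"ay": 0,"az": 0},{"grip": 0,"tx": -0.3,"ty": 0,"tz": 0,"ax": 0,"ay": 0,"az": 0},{"grip": 0,"tx": -0.2,"ty": 0,"tz": 0,"ax": 0,"ay": 0,"az": 0},{"grip": 0,"tx": -0.2,"ty": 0,"tz": 0,"ax": 0,"ay": 0,"az": 0}]'

```text
time: 28.77
tool_pos: [495.2, 170.0, 246.0]
tcp_rot: [-180.0, 0.0, -2.1]
ft_force: [3.0, -0.1, -1.0]
finger_gap: 0.4
```

>>> step_arm --plan '[{"grip": 0,"tx": -0.15,"ty": 0,"tz": 0,"ax": 0,"ay": 0,"az": 0},{"grip": 0,"tx": -0.15,"ty": 0,"tz": 0,"ax": 0,"ay": 0,"az": 0}]'

```text
time: 28.93
tool_pos: [492.3, 170.1, 246.0]
tcp_rot: [-180.0, 0.0, -2.1]
ft_force: [2.8, 0.9, -1.1]
finger_gap: 0.1
```

>>> step_arm --plan '[{"grip": 0,"tx": -0.15,"ty": 0,"tz": 0,"ax": 0,"ay": 0,"az": 0},{"grip": 0,"tx": -0.1,"ty": 0,"tz": 0,"ax": 0,"ay": 0,"az": 0}]'

```text
time: 29.1
tool_pos: [489.8, 170.1, 246.0]
tcp_rot: [-180.0, 0.1, -2.1]
ft_force: [4.0, 1.3, -1.8]
finger_gap: -0.3
```

>>> step_arm --plan '[{"grip": 0,"tx": -0.1,"ty": 0,"tz": 0,"ax": 0,"ay": 0,"az": 0},{"grip": 0,"tx": -0.1,"ty": 0,"tz": 0,"ax": 0,"ay": 0,"az": 0}]'

```text
time: 29.27
tool_pos: [487.9, 170.1, 246.1]
tcp_rot: [180.0, 0.0, -2.1]
ft_force: [3.3, 1.2, -2.4]
finger_gap: -0.1
```

>>> step_arm --plan '[{"grip": 0,"tx": -0.1,"ty": 0,"tz": 0,"ax": 0,"ay": 0,"az": 0},{"grip": 0,"tx": -0.1,"ty": 0,"tz": 0,"ax": 0,"ay": 0,"az": 0}]'

```text
time: 29.43
tool_pos: [486.0, 170.2, 246.2]
tcp_rot: [180.0, 0.0, -2.1]
ft_force: [2.5, 1.3, -3.0]
finger_gap: -0.2
```

>>> step_arm --plan '[{"grip": 0,"tx": -0.1,"ty": 0,"tz": 0,"ax": 0,"ay": 0,"az": 0},{"grip": 0,"tx": -0.1,"ty": 0,"tz": 0,"ax": 0,"ay": 0,"az": 0}]'

```text
time: 29.6
tool_pos: [484.0, 170.2, 246.2]
tcp_rot: [180.0, 0.0, -2.1]
ft_force: [4.0, 0.9, -2.2]
finger_gap: -0.1
```

Still only friction; keep going to the stop.

>>> step_arm --plan '[{"grip": 0,"tx": -0.1,"ty": 0,"tz": 0,"ax": 0,"ay": 0,"az": 0},{"grip": 0,"tx": -0.1,"ty": 0,"tz": 0,"ax": 0,"ay": 0,"az": 0}]'

```text
time: 29.77
tool_pos: [482.0, 170.3, 246.2]
tcp_rot: [180.0, 0.0, -2.1]
ft_force: [2.4, 0.7, -1.7]
finger_gap: -0.0
```

>>> step_arm --plan '[{"grip": 0,"tx": -0.1,"ty": 0,"tz": 0,"ax": 0,"ay": 0,"az": 0},{"grip": 0,"tx": -0.1,"ty": 0,"tz": 0,"ax": 0,"ay": 0,"az": 0}]'

```text
time: 29.93
tool_pos: [480.9, 170.3, 246.2]
tcp_rot: [-180.0, -0.1, -2.1]
ft_force: [13.1, 1.1, -7.1]
finger_gap: 0.1
```

```bash
python3 chk.py 29; python3 -c "
from h import *
im=snapshot('side');crop(im,'pics/s29.png',320,200,100,110,6)"
```

```text
29.9333 [480.9  170.33 246.23] [-180.     -0.08   -2.11] [13.07  1.11 -7.1 ] 0.09882423326522384
hook in seat [27.95  4.46 88.76] [  0.1   12.45 -90.67]
```

View pics/s29.png

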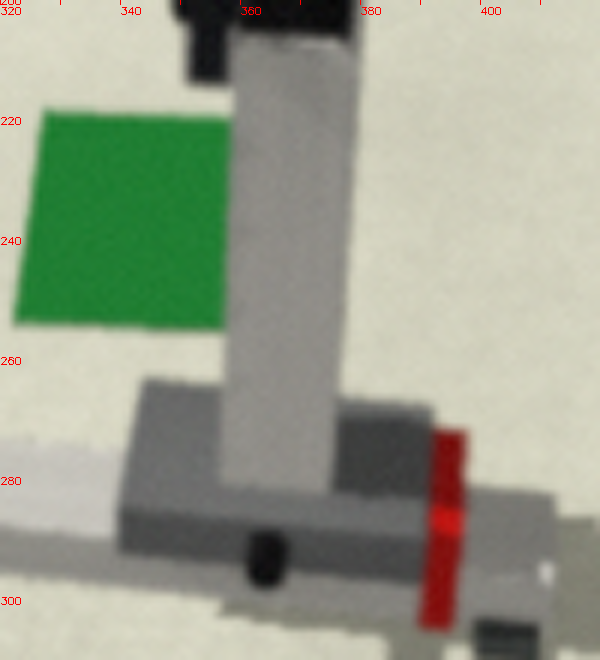

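View pics/w29.png

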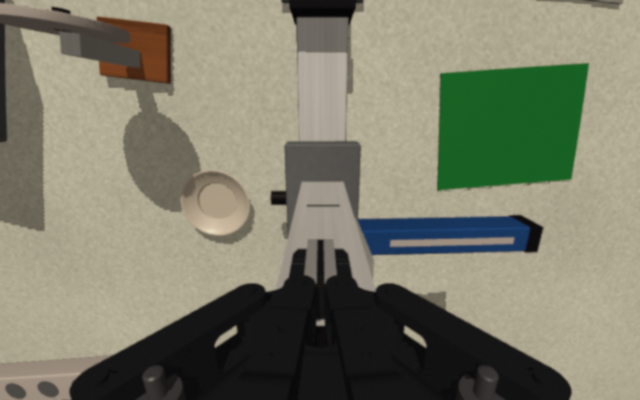

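>>> step_arm --plan '[{"grip": 0,"tx": -0.05,"ty": 0,"tz": 0,"ax": 0,"ay": 0,"az": 0},{"grip": 0,"tx": 0,"ty": 0,"tz": 0,"ax": 0,"ay": 0,"az": 0},{"grip": 0,"tx": 0,"ty": 0,"tz": 0,"ax": 0,"ay": 0,"az": 0},{"grip": 0,"tx": 0,"ty": 0,"tz": 0,"ax": 0,"ay": 0,"az": 0},{"grip": 0,"tx": 0.3,"ty": 0,"tz": 0,"ax": 0,"ay": 0,"az": 0},{"grip": 0,"tx": 0.8,"ty": 0,"tz": 0,"ax": 0,"ay": 0,"az": 0},{"grip": 0,"tx": 1.5,"ty": 0,"tz": 0,"ax": 0,"ay": 0,"az": 0},{"grip": 0,"tx": 1.5,"ty": 0,"tz": -0.5,"ax": 0,"ay": 0,"az": 0}]'

```text
time: 30.7
tool_pos: [520.5, 168.8, 250.5]
tcp_rot: [180.0, 0.1, -2.1]
ft_force: [-0.7, -0.4, 0.3]
finger_gap: -0.1
```

>>> step_arm --plan '[{"grip": 0,"tx": 1,"ty": 0,"tz": -1,"ax": 0,"ay": 0,"az": 0},{"grip": 0,"tx": 0.5,"ty": 0,"tz": -2,"ax": 0,"ay": 0,"az": 0},{"grip": 0,"tx": 0,"ty": 0,"tz": -3,"ax": 0,"ay": 0,"az": 0},{"grip": 0,"tx": 0,"ty": 0,"tz": -3,"ax": 0,"ay": 0,"az": 0},{"grip": 0,"tx": 0,"ty": 0,"tz": -2,"ax": 0,"ay": 0,"az": 0},{"grip": 0,"tx": 0,"ty": 0,"tz": -1,"ax": 0,"ay": 0,"az": 0},{"grip": 0,"tx": 0,"ty": 0,"tz": 0,"ax": 0,"ay": 0,"az": 0},{"grip": 0,"tx": 0,"ty": 0,"tz": 0,"ax": 0,"ay": 0,"az": 0}]'

```text
time: 31.37
tool_pos: [535.8, 168.4, 370.6]
tcp_rot: [180.0, 0.1, -2.1]
ft_force: [0.2, -0.2, -0.4]
finger_gap: 0.3
```

```bash
python3 chk.py 30; python3 -c "
from h import *
im=snapshot('side');cv2.imwrite('pics/s30.png',im[:,:,::-1]);crop(im,'pics/s30a.png',320,180,100,120,6)
im=snapshot('top');crop(im,'pics/t30a.png',230,150,180,150,4.4)"
```

```text
31.3667 [535.78 168.37 370.6 ] [179.99   0.05  -2.1 ] [ 0.25 -0.19 -0.38] 0.29548737157694815
hook in seat [ 27.35 -50.51 212.93] [  0.09  12.58 -90.66]
```

View pics/s30a.png

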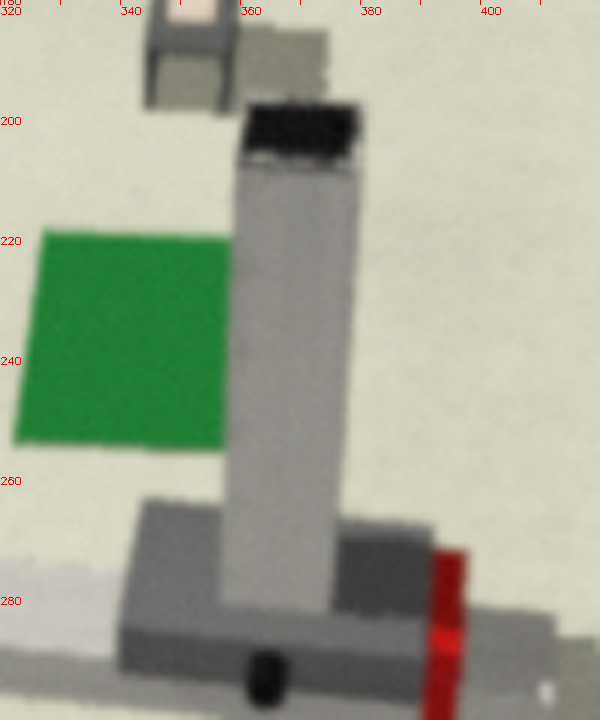

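View pics/t30a.png

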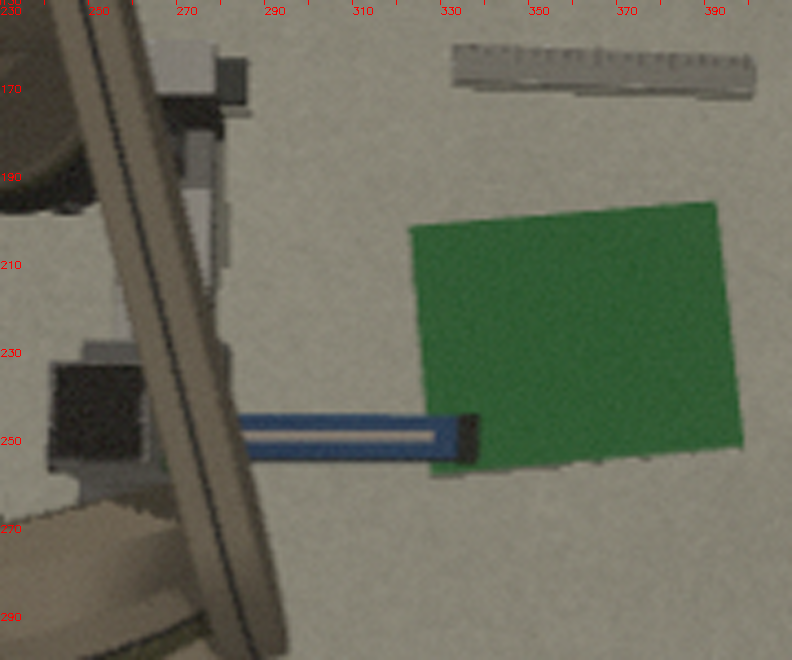

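View pics/w30.png

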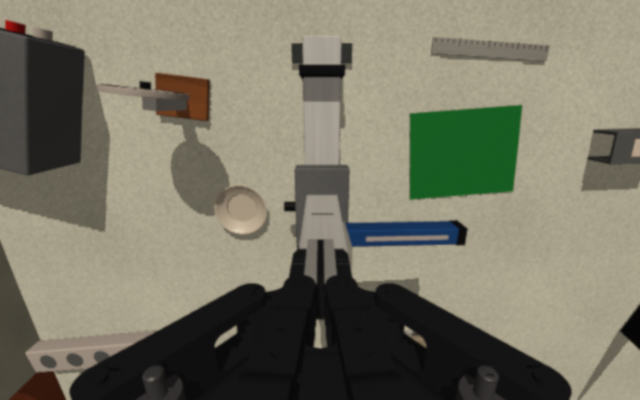

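```bash
python3 - <<'E'
from h import *
np.set_printoptions(precision=1,suppress=True)
p=pix('top',[(338.4,244.1),(338.6,255.2),(285,244.2),(285,254.8)],188);print(p)
a=(p[0]+p[1])/2;b=(p[2]+p[3])/2;print(a,b,np.degrees(np.arctan2(b[1]-a[1],b[0]-a[0])))
E
```

```text
[[449.1 -22.5 188. ]
 [422.5 -21.8 188. ]
 [453.6 105.7 188. ]
 [428.2 106.4 188. ]]
[435.8 -22.1 188. ] [440.9 106.  188. ] 87.71646984712336
```

```bash
python3 -c "
from bench import *
print(sense()['qd'].round(2),sense()['ft_force'].round(1));print(hand_in())"
```

```text
[-0.03 -0.06 -0.07 -0.02 -0.01 -0.06] [ 0.4  0.3 -0.7]
the job is handed in; nothing more can be done
None
```

I finished the job and handed it in at about 31.5 s of the 72 s allowed. No verdict was reported.

**What I did**
- I drew the bracket about 245 mm out of the sleeve, laid it level on the green mat and let go.
- I took it again by the middle of its bar and put both tabs into the upper two slots. The plate touched the face at about 2 N. I then pushed down about 15 mm until the shanks rested on the slot edges, and let go.
- I pushed the upright along the rail until the carriage met the red stop. The force went from about 3 N of friction to 13 N. I then backed off and up.

**Last checks**
- The side view shows the carriage against the red stop. The tool force reads about zero and the arm is still.
- The top view shows the bar at a yaw of about 87.7°, against 88.6° for the seat, so it is square within about 1°.
- The dish, protractor stand and ruler look unmoved in the last pictures. I did not measure their positions.
- I looked closely at the hooks only before the slide. They were centred and down then, and the plate was flush. After the slide I saw the bracket only from above.

**What failed or disagreed**
- **First grasp:** it slipped onto the top edges of the bar and tilted the bracket about 6° in the sleeve. I opened the gripper, the bracket lay flat again, and I grasped it lower.
- **Finger length:** the fingertips ended about 20 to 25 mm short of the stated TCP, so I worked from pictures and contact forces instead.
- **Contact height:** vertical contact came about 1 to 2 mm lower than I had calculated.

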